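# Sort camera parts on the assembly bench

### The arm

A 7-joint arm with a two-finger parallel gripper is mounted at the origin on the work surface. World frame = base frame: x ahead of the robot, y to its left, z up, the work surface at z = 0. Lengths are in m, angles in rad, forces in N, time in s.
With the tool pointing down it reaches from about 0.4 to 0.875 m from the base axis. Payload 19.3 kg.
Tool frame: the origin (TCP) lies midway between the tips of the shut fingers; the grasp point (between the pads) lies bot.pinch_z behind it (bot.pinch_z is the distance from the TCP to the grasp point, in m); z points along the fingers, y is the line along which they close (so a half turn about z gives the same grasp; the last joint's range is limited). The gripper opens to 85 mm and grips with 20 to 120 N. Pads are 22 mm wide; open, the fingers measure 114 mm over their backs; the gripper's body (76 mm by 85 mm) begins 54 mm behind the grasp point. The pads swing forward as they close: fully open they stand 13 mm farther back than shut.
Start: joints at [1.204, 0.521, -0.036, 1.599, 0.021, 1.021, -0.113], TCP at [0.183, -0.598, 0.231] pointing down, gripper open.
Joint ranges: [-2.91, 2.91], [-0.3, 2.13], [-1.5, 1.42], [0.17, 2.43], [-1.26, 4.41], [0.16, 1.93], [-2.52, 2.52]. Speed limits (rad/s): [1.89, 1.89, 2.39, 2.39, 3.01, 3.01, 3.01].

### API

Orientations are given as [roll, pitch, yaw] about the fixed x, y, z axes, in that order (R = Rz(yaw) Ry(pitch) Rx(roll)).
In Python, from workcell import readout, grab_frame, camera_info, workorder, bot gives the robot as it stands. The module is installed in compiled form; this text tells all that it offers.
- The arm moves only by the tool drive_tool, never from a script. Its argument "targets" is a list of rows, each an object of numbers: "dx", "dy", "dz": the shift along the tool's x, y, z as a fraction of full scale; "yaw": the turn about the tool's z as a fraction of full scale; "fingers": the closure, from 0 (fully open) to 1 (shut). In form: [{"dx": .., "dy": .., "dz": .., "yaw": .., "fingers": ..}, ...]. A call has 1 to 20 rows; each row shifts and turns the commanded pose from where the row before left it, along the tool's axes as they then stand; what a row does not reach is not made up. Full scale, the value 1, is 0.1 m for a shift and 90 degrees for a turn. A row lasts 1/10 s, in which the tool goes at most 50 mm and 8.59 degrees, less where a joint would pass 70% of its speed; a pose out of reach is approached as far as the arm can. A call with a number of a shift or a turn outside -1 to 1 is refused whole. A call with a gripper value outside its range is refused whole. The fingers move at their own pace and stop on an object; "squeeze" is the grip in N (left out, the last holds). Time passes only in rows, so rows that do not move let the fingers close. It gives the time, the measured TCP pose, the force, the opening and the grip force at its end, in the units of the state.
- readout.observe(): the state, without advancing time (a new reading comes with each control period).
- grab_frame(name): name is "scene" or "top"; returns the picture (480x640x3 uint8, blue, green, red); there is no depth.
- camera_info(name): a dict with "fx", "fy", "cx", "cy" (pixels), "T" (4x4, takes a point from camera to world coordinates). Camera axes: x right, y up, looking along -z (the intrinsics and any distortion apply to the point x, -y, -z); pixel columns grow to the right and rows downward; lengths in m; the calibration is good to about 2 mm. A picture is of the moment at which its call begins. camera_info takes no time and is no camera call.
- workorder.job_done(): hands the job in; it is judged then, once.
The state is a dict: "clock": time; "qpos": joint angles; "qd": joint speeds; "joint_efforts": joint torques, N m; "position": TCP position; "tool_rot": TCP orientation; "force": force on the tool from outside, world axes, zero at the start; "moment": the same for the moment, N m; "grip_width": finger opening in m; "finger_force": force on a finger pad.
Only numpy, scipy, OpenCV 4.12 (cv2) and the standard library are available. Lean on these libraries where they do the work, as an engineer would, in place of code of your own. Each camera call takes 0.05 s, during which the arm holds its last target. There are 200 camera calls.

### The job

Sort the parts on the camera assembly bench: stand one white camera housing in each half of the blue tray, the black lens unit in the yellow tray and the white wall-mount foot in the grey tray, each upright and flat on the tray's floor, and push the orange pen torch down into the red spring jaws of the holder until it is fully home. Leave the finished dome camera where it stands, and leave everything released and at rest.

Things in the scene. Friction and masses are not known exactly. Their poses are not given: they have to be found in the camera images.
- housing_a: Upright round white camera housing, smooth plastic, 50 mm diameter, 62 mm high (straight sides between 4 and 55 mm, the top edge bevelled), a thin grey line round it near the foot and a small black cable hole (12 mm) in its closed white top; about 120 g. Origin at the centre of its underside, z up. The two housings are alike and interchangeable. Loose, standing on the bench.
- housing_b: Upright round white camera housing, smooth plastic, 50 mm diameter, 62 mm high (straight sides between 4 and 55 mm, the top edge bevelled), a thin grey line round it near the foot and a small black cable hole (12 mm) in its closed white top; about 120 g. Origin at the centre of its underside, z up. The two housings are alike and interchangeable. Loose, standing on the bench.
- lens_unit: Black cylinder, the camera's lens unit: 46 mm diameter, 44 mm high, straight sides, lens and a ring of small red dots on its top; about 90 g. Origin at the centre of its underside, z up. Loose, standing on the bench.
- wall_foot: White metal wall-mount foot: round flange 64 mm diameter and 8 mm thick with three small dark screw holes, a cone above it, and from 22 to 60 mm height a straight round stem of 26 mm diameter, with a dark steel spot on top; about 110 g. Origin at the centre of its underside, z up. Loose, standing on the bench on its flange. Grip it by the stem.
- pen_torch: Orange pen torch lying on the bench: round barrel 16 mm diameter, black hexagonal ends, 20 mm across the flats, each 20 mm long; 140 mm long in all, the bare barrel between the ends is 100 mm long; about 70 g. Origin at the middle of its length, on its axis (10 mm above the bench while it lies there); x along its length. The ends are alike for this job.
- dome_camera: Finished dome camera, to be left where it stands: white round base 84 mm diameter, 22 mm high, with a grey dome on it, 54 mm high in all; about 350 g. Origin at the centre of its underside. Loose, not fixed.
- blue_tray: Blue two-bay tray for housings, 84 mm along its x, 164 mm along its y; a divider across the middle, 14 mm high, makes two bays of 76 x 76 mm whose centres lie at y = +40 mm and y = -40 mm in its frame. Fixed to the bench. Floor 4 mm thick, walls 4 mm thick, wall tops 16 mm above the bench. Origin at the centre of its underside, on the bench.
- yellow_tray: Yellow square tray for the lens unit, 78 x 78 mm outside, 70 x 70 mm inside. Fixed to the bench. Floor 4 mm thick, walls 4 mm thick, wall tops 16 mm above the bench. Origin at the centre of its underside, on the bench.
- grey_tray: Grey square tray for the wall-mount foot, 96 x 96 mm outside, 88 x 88 mm inside. Fixed to the bench. Floor 4 mm thick, walls 4 mm thick, wall tops 16 mm above the bench. Origin at the centre of its underside, on the bench.
- spring_clip: Fixed holder: base 108 (x) x 62 x 8 mm, groove along its x between two red spring jaws with round-nosed lugs at x = +34 and -34 mm (12 mm long, tops 44 mm up, 12 mm apart; fingers fit between, above 17 mm). About 10 N down on a level 16 mm barrel forces it past the noses onto pads: axis then 34 mm up at y = 0, thick ends outside the lugs, 10 mm play. Unpushed: 47 mm. Origin: centre of underside.

How it is judged:
By the outcome, as a careful person would: the job done as asked, in the order asked, and still so for the second after the job is handed in, with the robot touching nothing.
It also fails if it takes over 128 s, if anything falls off the work surface, if the arm or the gripper's body presses on something with over 40 N, if the wrist force passes 120 N, or if a joint passes its speed limit or range.

## Working session

There is one attempt and no reset: what is moved stays moved. The work goes in short steps, Python scripts to look and compute and a tool call to move; the robot and the scene stay as the last step left them, time stands still between calls to the robot, and variables do not carry over. Pictures are saved under pics/ and viewed, at most 14 in all, crops included, and the job is handed in when it is done.

Besides the shell and the picture viewer there is one more tool, called after "Emit:" as name([rows], argument=value, ...), one row to a line, values as JSON. drive_tool: Moves the arm, as the interface text tells. Shift numbers are shares of 0.1 m and turn numbers shares of 90 degrees, none past 1 either way. Its arguments: {"type":"object","properties":{"targets":{"type":"array","items":{"type":"object","properties":{"dx":{"type":"number","minimum":-1,"maximum":1},"dy":{"type":"number","minimum":-1,"maximum":1},"dz":{"type":"number","minimum":-1,"maximum":1},"yaw":{"type":"number","minimum":-1,"maximum":1},"fingers":{"type":"number"}}}},"squeeze":{"type":"number"}},"required":["targets"]}

```bash
mkdir -p pics; python3 - <<'E'
from workcell import readout, grab_frame, camera_info, bot
import cv2, numpy as np
for n in("scene","top"):
    cv2.imwrite(f"pics/{n}0.png",grab_frame(n)); c=camera_info(n); print(n,{k:(np.round(v,3).tolist()) for k,v in c.items()})
print(bot.pinch_z, readout.observe())
E
```

```text
scene {'fx': 511.473, 'fy': 511.473, 'cx': 315.861, 'cy': 243.975, 'T': [[-0.82, -0.451, 0.352, 0.963], [0.572, -0.658, 0.489, 0.604], [0.011, 0.603, 0.798, 1.064], [0.0, 0.0, 0.0, 1.0]]}
top {'fx': 446.954, 'fy': 446.954, 'cx': 320.403, 'cy': 246.95, 'T': [[0.009, 0.994, -0.107, 0.429], [-1.0, 0.008, -0.011, -0.005], [-0.01, 0.107, 0.994, 0.941], [0.0, 0.0, 0.0, 1.0]]}
0.0187 {'clock': 0.1, 'qpos': array([ 1.20381603,  0.52193659, -0.03629944,  1.59991693,  0.02121939,
        1.02111654, -0.11276728]), 'qd': array([ 1.59939057e-04, -2.49475983e-03,  5.52644614e-04,  1.53520913e-06,
       -7.57632633e-04,  8.29739293e-04, -5.64370637e-04]), 'joint_efforts': array([ 1.85403289e-03, -9.28498936e+01,  1.98365316e+00, -3.70534837e+01,
        1.81297527e-02,  5.31775833e-03,  1.76669414e-05]), 'position': array([ 0.18264006, -0.59741718,  0.23080692]), 'tool_rot': array([-3.14060545e+00,  9.94874883e-05,  2.96787341e-01]), 'force': array([0.37427919, 0.71665972, 0.25958242]), 'moment': array([ 0.02000887, -0.0549667 ,  0.0195904 ]), 'finger_force': 0.0, 'grip_width': 0.08545014042151573}
```

View pics/top0.png

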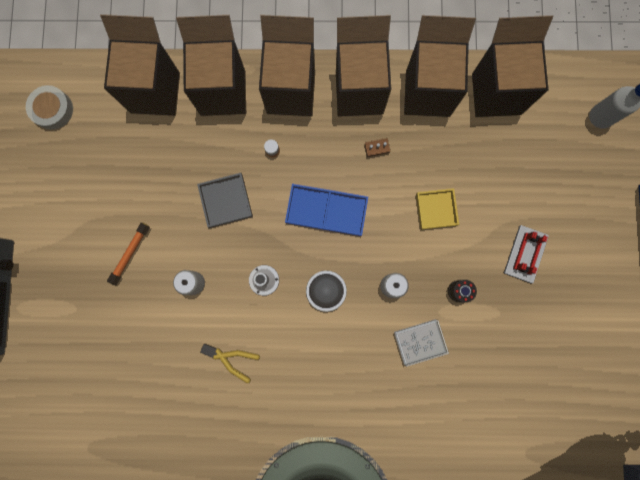

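View pics/scene0.png

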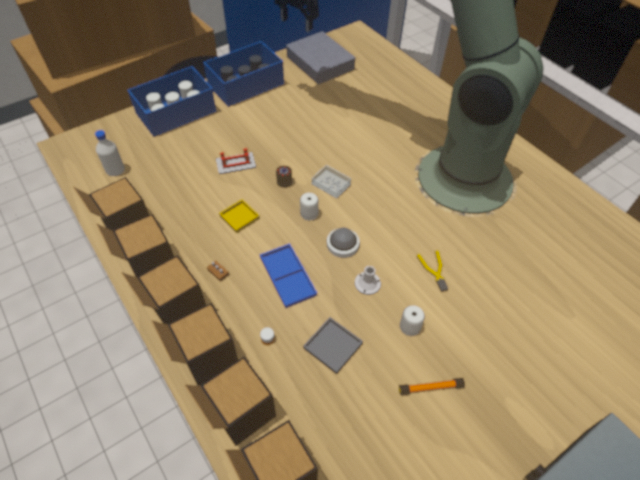

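```bash
cat > h.py <<'E'
import cv2, numpy as np
from workcell import readout, grab_frame, camera_info
def ray(n,uv,z):
    c=camera_info(n);T=np.array(c["T"]);u,v=uv
    d=T[:3,:3]@np.array([(u-c["cx"])/c["fx"],-(v-c["cy"])/c["fy"],-1]);o=T[:3,3]
    return (o+d*(z-o[2])/d[2])[:2]
def px(n,p):
    c=camera_info(n);T=np.array(c["T"]);q=T[:3,:3].T@(np.array(p)-T[:3,3])
    return np.array([c["cx"]+c["fx"]*q[0]/-q[2],c["cy"]-c["fy"]*q[1]/-q[2]])
def mask(im,lo,hi):return cv2.inRange(cv2.cvtColor(im,cv2.COLOR_BGR2HSV),lo,hi)
def blobs(m,box=None,amin=15):
    if box is not None:
        k=np.zeros_like(m);x0,y0,x1,y1=box;k[y0:y1,x0:x1]=255;m=m&k
    n,l,s,c=cv2.connectedComponentsWithStats(m)
    return [(s[i,4],c[i],np.argwhere(l==i)[:,::-1].astype(np.float32)) for i in np.argsort(-s[:,4]) if i and s[i,4]>=amin]
def rect(n,pts,z):
    h=np.array([ray(n,p,z) for p in pts],np.float32);return cv2.minAreaRect(h*1000)
E
python3 - <<'E'
from h import *
t=cv2.imread("pics/top0.png");s=cv2.imread("pics/scene0.png")
R=lambda r:[np.round(x,1) for x in r]
tb,ty,to=(100,150,60),(22,150,100),(5,170,110)
for nm,im in(("top",t),("scene",s)):
  for k,lo,hi,z,bx in (("blue",(105,120,50),(125,255,255),.016,(200,150,400,400)),("yellow",(22,150,80),(32,255,255),.016,(200,150,480,235)),
      ("orange",(5,180,120),(14,255,255),.01,(80,200,480,420)),("red",(0,170,70),(4,255,255),.04,(500,220,560,290) if nm=="top" else (210,140,260,180))):
    for a,c,p in blobs(mask(im,lo,hi),bx)[:3]: print(nm,k,a,np.round(c,1),R(rect(nm,p,z)))
# dark spots: housings' holes, white discs
for nm,im,L in (("top",t,{"hA":(175,270,200,298),"hB":(384,272,410,300),"foot":(248,265,280,296),"lens":(446,276,480,306),"dome":(304,268,350,314)}),("scene",s,{"hA":(400,303,426,336),"hB":(298,192,322,222),"foot":(354,262,384,296)})):
  for k,b in L.items():
    g=im[...,2].astype(np.uint8)
    for a,c,p in blobs(((im.max(2)<90)*255).astype(np.uint8),b,4)[:2]: print(nm,k,"dark",a,np.round(c,1),np.round(ray(nm,c,.062 if k[0]=="h" else .044 if k=="lens" else .06),4))
    w=mask(im,(0,0,130),(180,60,255))
    for a,c,p in blobs(w,b)[:1]: print(nm,k,"white",a,np.round(c,1),p.min(0),p.max(0))
a=cv2.resize(t[215:310,150:330],None,fx=4,fy=4,interpolation=2);b=cv2.resize(t[215:310,380:560],None,fx=4,fy=4,interpolation=2)
cv2.imwrite("pics/c1.png",cv2.resize(np.vstack([a,b]),(568,600)))
g=cv2.resize(s[130:230,200:350],None,fx=4,fy=4,interpolation=2);cv2.imwrite("pics/c2.png",g)
E
```

```text
top blue 2915 [326.1 210. ] [array([607.3,  -6. ]), array([160.8,  83. ]), np.float64(80.5)]Traceback (most recent call last):
  File "<stdin>", line 8, in <module>
  File "h.py", line 17, in rect
    h=np.array([ray(n,p,z) for p in pts],np.float32);return cv2.minAreaRect(h*1000)
                ~~~^^^^^^^
  File "h.py", line 4, in ray
    c=camera_info(n);T=np.array(c["T"]);u,v=uv
ValueError: time passes only in moves, steps and waits
```

```bash
sed -i 's/camera_info(n);T/CI[n];T/' h.py; sed -i '2a CI={n:camera_info(n) for n in ("scene","top")}' h.py
cat > m.py <<'E'
from h import *
t=cv2.imread("pics/top0.png");s=cv2.imread("pics/scene0.png")
R=lambda r:[np.round(x,1).tolist() for x in r]
for nm,im in(("top",t),("scene",s)):
  for k,lo,hi,z,bx in (("blue",(105,120,50),(125,255,255),.016,(200,150,400,400)),("yellow",(22,150,80),(32,255,255),.016,(200,150,480,235)),
      ("orange",(5,180,120),(14,255,255),.01,(80,200,480,420)),("red",(0,170,70),(4,255,255),.04,(500,220,560,290) if nm=="top" else (210,140,260,180)),
      ("grey",(0,0,60),(180,40,130),.016,(195,170,255,230) if nm=="top" else (300,315,365,375)),
      ("clipwhite",(0,0,130),(180,60,255),.008,(495,220,560,290) if nm=="top" else (210,140,260,180))):
    for a,c,p in blobs(mask(im,lo,hi),bx)[:2]: print(nm,k,a,np.round(c,1),R(rect(nm,p,z)))
for nm,im,L in (("top",t,{"hA":(175,270,200,298),"hB":(384,272,410,300),"foot":(248,265,280,296),"lens":(446,276,480,306),"dome":(304,268,350,314)}),("scene",s,{"hA":(400,303,426,336),"hB":(298,192,322,222),"foot":(354,262,384,296),"lens":(270,162,297,190)})):
  for k,b in L.items():
    for a,c,p in blobs(((im.max(2)<(60 if k=="lens" else 90))*255).astype(np.uint8),b,4)[:2]: print(nm,k,"dark",a,np.round(c,1),np.round(ray(nm,c,.062 if k[0]=="h" else .044 if k=="lens" else .06),4),p.min(0),p.max(0))
    for a,c,p in blobs(mask(im,(0,0,130),(180,60,255)),b)[:1]: print(nm,k,"white",a,np.round(c,1),p.min(0),p.max(0))
a=cv2.resize(t[215:310,150:330],None,fx=4,fy=4,interpolation=2);b=cv2.resize(t[215:310,380:560],None,fx=4,fy=4,interpolation=2)
cv2.imwrite("pics/c1.png",cv2.resize(np.vstack([a,b]),(568,600)))
g=cv2.resize(s[130:230,200:350],None,fx=4,fy=4,interpolation=2);cv2.imwrite("pics/c2.png",g)
E
python3 m.py
```

```text
top blue 2915 [326.1 210. ] [[607.3, -6.0], [160.8, 83.0], 80.5]
top yellow 1138 [438.5 208.5] [[610.9, -238.2], [76.6, 77.9], 6.2]
top red 96 [520.4 251.6] [[520.8, -399.3], [5.6, 74.1], 69.8]
top red 89 [534.7 258.3] [[508.3, -426.5], [10.8, 61.4], 76.9]
top grey 1990 [224.3 200.3] [[627.0, 209.1], [97.2, 95.8], 15.3]
top clipwhite 498 [521.  253.5] [[519.0, -425.5], [61.2, 107.9], 70.1]
top clipwhite 204 [527.4 253.6] [[518.6, -427.1], [20.1, 46.6], 69.8]
scene blue 1700 [288.  275.8] [[611.7, -0.5], [156.8, 79.2], 80.4]
scene yellow 738 [238.7 215.1] [[614.6, -235.2], [81.2, 86.3], 6.6]
scene grey 1635 [332.8 344.6] [[629.8, 213.1], [95.0, 94.4], 15.3]
scene clipwhite 308 [235.4 165.3] [[520.6, -421.8], [67.1, 110.0], 70.4]
scene clipwhite 77 [235.3 160.4] [[516.1, -430.2], [17.4, 56.8], 69.4]
top hA dark 81 [195.9 288.9] [0.4384 0.2483] [188. 277.] [199. 295.]
top hA dark 21 [184. 282.] [0.4518 0.2724] [182. 280.] [186. 284.]
top hA white 359 [184.3 281.3] [175. 270.] [195. 292.]
top hB dark 64 [388.3 296.3] [ 0.4274 -0.1287] [384. 289.] [397. 299.]
top hB dark 21 [396. 285.] [ 0.4495 -0.1439] [394. 283.] [398. 287.]
top hB white 368 [396.1 284.7] [385. 273.] [407. 296.]
top foot dark 52 [259.7 278.7] [0.4596 0.1237] [256. 275.] [263. 282.]
top foot dark 22 [265.2 284. ] [0.4492 0.1127] [262. 278.] [268. 289.]
top foot white 545 [263.7 279. ] [249. 265.] [278. 295.]
top lens dark 203 [454.9 291.5] [ 0.4381 -0.2636] [448. 281.] [464. 301.]
top lens dark 17 [468.6 298.6] [ 0.4243 -0.2904] [467. 296.] [471. 301.]
top dome dark 814 [325.7 290.7] [ 0.4371 -0.0065] [309. 274.] [342. 307.]
top dome white 394 [326.3 290.2] [306. 270.] [346. 311.]
scene hA white 464 [411.4 317.6] [400. 305.] [424. 334.]
scene hB white 286 [307.7 201.5] [300. 192.] [317. 214.]
scene foot white 467 [367.2 281.9] [354. 266.] [380. 294.]
```

View pics/c1.png

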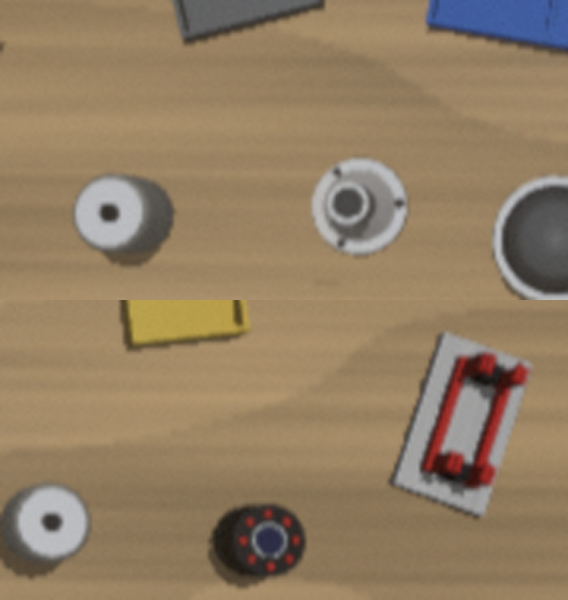

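View pics/c2.png

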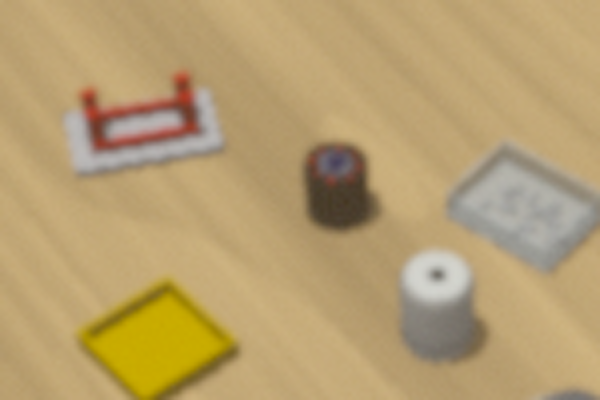

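```bash
cat >> h.py <<'E'
def cross(a,b):
    "least-squares point seen at pixel a in top and b in scene, and the gap"
    P=[]
    for n,uv in(("top",a),("scene",b)):
        o=np.array(CI[n]["T"])[:3,3];q=np.r_[ray(n,uv,0),0];d=(q-o)/np.linalg.norm(q-o);P.append((o,d))
    A=sum(np.eye(3)-np.outer(d,d) for o,d in P);x=np.linalg.solve(A,sum((np.eye(3)-np.outer(d,d))@o for o,d in P))
    return np.round(x,4),[round(float(np.linalg.norm(np.cross(x-o,d))),4) for o,d in P]
E
python3 - <<'E'
from h import *
t=cv2.imread("pics/top0.png");s=cv2.imread("pics/scene0.png")
R=lambda r:[np.round(x,1).tolist() for x in r]
hs=cv2.cvtColor(t,cv2.COLOR_BGR2HSV);print("pen hsv",hs[254,129],hs[255,130])
for nm,im,b in(("top",t,(100,215,155,292)),("scene",s,(390,370,475,400))):
    m=mask(im,(0,165,90),(14,255,255))
    for a,c,p in blobs(m,b)[:1]: print(nm,"pen",a,np.round(c,1),R(rect(nm,p,.012)))
    m2=((im.max(2)<75)*255).astype(np.uint8)
    for a,c,p in blobs(m2,b)[:3]: print(nm,"end",a,np.round(c,1),np.round(ray(nm,c,.012),4))
# hA hole in scene: darkest in top disc; lens
for k,b in(("hA",(406,306,422,322)),("hB",(303,193,316,204)),("foot",(363,263,378,278))):
    g=255-s[...,1].astype(float);x0,y0,x1,y1=b;w=g[y0:y1,x0:x1];w=np.clip(w-np.percentile(w,80),0,None);yy,xx=np.mgrid[y0:y1,x0:x1]
    uv=((w*xx).sum()/w.sum(),(w*yy).sum()/w.sum());a={"hA":(184,282),"hB":(396,285),"foot":(259.7,278.7)}[k]
    print(k,np.round(uv,1),cross(a,uv),np.round(ray("top",a,.062),4),np.round(ray("scene",uv,.062),4))
print("lens",cross((464.9,291),(284.2,170.5)),ray("top",(464.9,291),.044),ray("scene",(284.2,170.5),.044))
cv2.imwrite("pics/c3.png",cv2.resize(np.hstack([s[255:340,350:430],t[215:300,95:175]]),None,fx=4,fy=4,interpolation=2))
E
```

```text
pen hsv [ 11 175 149] [ 12 175 105]
top pen 314 [127.5 253.9] [[511.2, 409.3], [14.2, 100.0], 62.5]
top end 101 [113.7 279.1] [0.4578 0.4354]
top end 91 [142.9 228.7] [0.5642 0.3798]
hA [413.  314.2] (array([0.4524, 0.2728, 0.0591]), [0.0007, 0.0007]) [0.4518 0.2724] [0.4545 0.2734]
hB [309.2 197.9] (array([ 0.4494, -0.1436,  0.0637]), [0.0001, 0.0001]) [ 0.4495 -0.1439] [ 0.4485 -0.1448]
foot [369.4 271.8] (array([0.4597, 0.1248, 0.0535]), [0.0001, 0.0001]) [0.4595 0.1234] [0.4638 0.1289]
lens (array([ 0.4389, -0.2832,  0.0438]), [0.0005, 0.0005]) [ 0.43921641 -0.28350798] [ 0.43870163 -0.28266506]
```

View pics/c3.png

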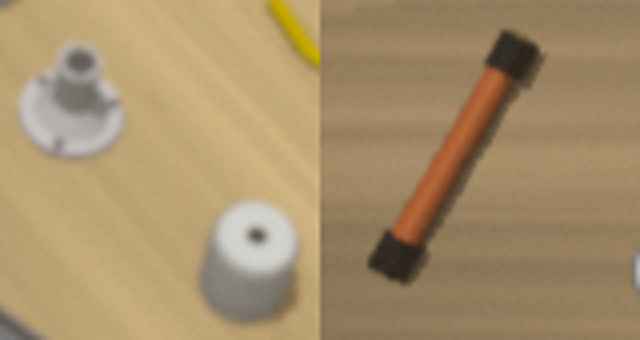

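Emit:
drive_tool([
  {"yaw": -0.0784,"fingers": 0},
  {"yaw": -0.0784,"fingers": 0},
  {"yaw": -0.0784,"fingers": 0},
  {"yaw": -0.0784,"fingers": 0},
  {"yaw": -0.0784,"fingers": 0},
  {"yaw": -0.0784,"fingers": 0},
  {"yaw": -0.0784,"fingers": 0},
  {"yaw": -0.0784,"fingers": 0},
  {"yaw": -0.0784,"fingers": 0},
  {"fingers": 0},
], squeeze=40)

```text
invalid input
```

```bash
cat > go.py <<'E'
import sys,numpy as np
from workcell import readout
from scipy.spatial.transform import Rotation as Ro
# usage: go.py x y z yawdeg ... successive goals: tool-frame shifts in units of 0.1 m
o=readout.observe();p=o["position"].copy();R=Ro.from_euler("xyz",o["tool_rot"]).as_matrix()
print("t",round(o["clock"],1),"p",np.round(p,4),"rpy",np.round(np.degrees(o["tool_rot"]),2),"F",np.round(o["force"],1),"w",round(o["grip_width"],4),"ff",round(o["finger_force"],1),"q",np.round(o["qpos"],2))
for a in sys.argv[1:]:
    g=np.array([float(v) for v in a.split(",")]);print(a,"d(0.1m) xyz",np.round(R.T@(g-p)*10,3));p=g
E
python3 go.py .4495,-.1437,.22 .4495,-.1437,.02
```

```text
t 0.1 p [ 0.1826 -0.5974  0.2308] rpy [-1.7994e+02  1.0000e-02  1.7000e+01] F [0.4 0.7 0.3] w 0.0855 ff 0.0 q [ 1.2   0.52 -0.04  1.6   0.02  1.02 -0.11]
.4495,-.1437,.22 d(0.1m) xyz [ 3.879 -3.558  0.111]
.4495,-.1437,.02 d(0.1m) xyz [0.    0.002 2.   ]
```

Emit:
drive_tool([
  {"dx": 0,"dy": 0,"dz": 0,"yaw": -0.0784,"fingers": 0},
], squeeze=40)

```text
clock: 0.2
position: [0.1829, -0.5974, 0.2309]
tool_rot: [-3.141, 0.0, 0.42]
force: [0.6, 0.2, 0.0]
grip_width: 0.0855
finger_force: 0.0
```

Emit:
drive_tool([
  {"dx": 0,"dy": 0,"dz": 0,"yaw": -0.0784,"fingers": 0},
  {"dx": 0,"dy": 0,"dz": 0,"yaw": -0.0784,"fingers": 0},
  {"dx": 0,"dy": 0,"dz": 0,"yaw": -0.0784,"fingers": 0},
  {"dx": 0,"dy": 0,"dz": 0,"yaw": -0.0784,"fingers": 0},
  {"dx": 0,"dy": 0,"dz": 0,"yaw": -0.0784,"fingers": 0},
  {"dx": 0,"dy": 0,"dz": 0,"yaw": -0.0784,"fingers": 0},
  {"dx": 0,"dy": 0,"dz": 0,"yaw": -0.0784,"fingers": 0},
  {"dx": 0,"dy": 0,"dz": 0,"yaw": -0.0784,"fingers": 0},
  {"dx": 0,"dy": 0,"dz": 0,"yaw": 0,"fingers": 0},
])

```text
clock: 1.1
position: [0.1825, -0.5976, 0.2309]
tool_rot: [-3.141, -0.001, 1.407]
force: [-0.3, 0.2, -0.1]
grip_width: 0.0854
finger_force: 0.0
```

```bash
python3 go.py .4495,-.1437,.15 .4495,-.1437,.02
```

```text
t 1.1 p [ 0.1825 -0.5976  0.2309] rpy [-1.7999e+02 -4.0000e-02  8.0630e+01] F [-0.3  0.2 -0.1] w 0.0854 ff 0.0 q [ 1.38  0.54 -0.3   1.59  0.18  1.04  0.87]
.4495,-.1437,.15 d(0.1m) xyz [4.912 1.895 0.813]
.4495,-.1437,.02 d(0.1m) xyz [-1.0e-03  0.0e+00  1.3e+00]
```

Emit:
drive_tool([
  {"dx": 0.15,"dy": 0.058,"dz": 0.025,"yaw": 0,"fingers": 0},
  {"dx": 0.3,"dy": 0.116,"dz": 0.05,"yaw": 0,"fingers": 0},
  {"dx": 0.3,"dy": 0.116,"dz": 0.05,"yaw": 0,"fingers": 0},
  {"dx": 0.3,"dy": 0.116,"dz": 0.05,"yaw": 0,"fingers": 0},
  {"dx": 0.3,"dy": 0.116,"dz": 0.05,"yaw": 0,"fingers": 0},
  {"dx": 0.3,"dy": 0.116,"dz": 0.05,"yaw": 0,"fingers": 0},
  {"dx": 0.3,"dy": 0.116,"dz": 0.05,"yaw": 0,"fingers": 0},
  {"dx": 0.3,"dy": 0.116,"dz": 0.05,"yaw": 0,"fingers": 0},
  {"dx": 0.3,"dy": 0.116,"dz": 0.05,"yaw": 0,"fingers": 0},
  {"dx": 0.3,"dy": 0.116,"dz": 0.05,"yaw": 0,"fingers": 0},
  {"dx": 0.3,"dy": 0.116,"dz": 0.05,"yaw": 0,"fingers": 0},
  {"dx": 0.3,"dy": 0.116,"dz": 0.05,"yaw": 0,"fingers": 0},
  {"dx": 0.3,"dy": 0.116,"dz": 0.05,"yaw": 0,"fingers": 0},
  {"dx": 0.3,"dy": 0.116,"dz": 0.05,"yaw": 0,"fingers": 0},
  {"dx": 0.3,"dy": 0.116,"dz": 0.05,"yaw": 0,"fingers": 0},
  {"dx": 0.3,"dy": 0.116,"dz": 0.05,"yaw": 0,"fingers": 0},
  {"dx": 0.262,"dy": 0.097,"dz": 0.04,"yaw": 0,"fingers": 0},
  {"dx": 0,"dy": 0,"dz": 0,"yaw": 0,"fingers": 0},
  {"dx": 0,"dy": 0,"dz": 0,"yaw": 0,"fingers": 0},
])

```text
clock: 3.0
position: [0.4506, -0.1442, 0.1496]
tool_rot: [-3.141, 0.0, 1.403]
force: [0.6, -0.3, 0.1]
grip_width: 0.085
finger_force: 0.0
```

```bash
python3 go.py .4495,-.1437,.02 .4495,-.1437,.15 .6024,-.0434,.15 .6024,-.0434,.027
```

```text
t 3.0 p [ 0.4506 -0.1442  0.1496] rpy [-179.97    0.     80.4 ] F [ 0.6 -0.3  0.1] w 0.085 ff 0.0 q [ 0.51  0.43 -0.42  2.05  0.26  0.71 -0.24]
.4495,-.1437,.02 d(0.1m) xyz [ 0.003 -0.011  1.296]
.4495,-.1437,.15 d(0.1m) xyz [-0.0e+00 -1.0e-03 -1.3e+00]
.6024,-.0434,.15 d(0.1m) xyz [ 1.244e+00  1.340e+00 -1.000e-03]
.6024,-.0434,.027 d(0.1m) xyz [0.00e+00 1.00e-03 1.23e+00]
```

Emit:
drive_tool([
  {"dx": 0,"dy": -0.01,"dz": 0.2,"yaw": 0,"fingers": 0},
  {"dx": 0,"dy": 0,"dz": 0.3,"yaw": 0,"fingers": 0},
  {"dx": 0,"dy": 0,"dz": 0.3,"yaw": 0,"fingers": 0},
  {"dx": 0,"dy": 0,"dz": 0.25,"yaw": 0,"fingers": 0},
  {"dx": 0,"dy": 0,"dz": 0.2,"yaw": 0,"fingers": 0},
  {"dx": 0,"dy": 0,"dz": 0.046,"yaw": 0,"fingers": 0},
  {"dx": 0,"dy": 0,"dz": 0,"yaw": 0,"fingers": 0},
  {"dx": 0,"dy": 0,"dz": 0,"yaw": 0,"fingers": 1},
  {"dx": 0,"dy": 0,"dz": 0,"yaw": 0,"fingers": 1},
  {"dx": 0,"dy": 0,"dz": 0,"yaw": 0,"fingers": 1},
  {"dx": 0,"dy": 0,"dz": 0,"yaw": 0,"fingers": 1},
  {"dx": 0,"dy": 0,"dz": 0,"yaw": 0,"fingers": 1},
  {"dx": 0,"dy": 0,"dz": 0,"yaw": 0,"fingers": 1},
  {"dx": 0,"dy": 0,"dz": 0,"yaw": 0,"fingers": 1},
], squeeze=40)

```text
clock: 4.4
position: [0.4502, -0.1447, 0.0213]
tool_rot: [3.14, 0.001, 1.405]
force: [-3.2, 0.5, 14.7]
grip_width: 0.0495
finger_force: 39.0
```

Emit:
drive_tool([
  {"dx": 0,"dy": 0,"dz": -0.1,"yaw": 0,"fingers": 1},
  {"dx": 0,"dy": 0,"dz": -0.2,"yaw": 0,"fingers": 1},
  {"dx": 0,"dy": 0,"dz": -0.2,"yaw": 0,"fingers": 1},
  {"dx": 0,"dy": 0,"dz": -0.2,"yaw": 0,"fingers": 1},
  {"dx": 0,"dy": 0,"dz": -0.1,"yaw": 0,"fingers": 1},
  {"dx": 0,"dy": 0,"dz": 0,"yaw": 0,"fingers": 1},
])

```text
clock: 5.0
position: [0.4503, -0.1447, 0.1016]
tool_rot: [3.139, 0.0, 1.405]
force: [0.9, -0.5, -1.9]
grip_width: 0.0487
finger_force: 42.0
```

```bash
python3 go.py .6024,-.0434,.10 .6024,-.0434,.024
```

```text
t 5.0 p [ 0.4503 -0.1447  0.1016] rpy [1.7986e+02 3.0000e-02 8.0480e+01] F [ 0.9 -0.5 -1.9] w 0.0487 ff 42.0 q [ 0.48  0.51 -0.38  2.09  0.33  0.6  -0.3 ]
.6024,-.0434,.10 d(0.1m) xyz [1.251 1.333 0.018]
.6024,-.0434,.024 d(0.1m) xyz [ 0.    -0.002  0.76 ]
```

Emit:
drive_tool([
  {"dx": 0.1,"dy": 0.107,"dz": 0,"yaw": 0,"fingers": 1},
  {"dx": 0.2,"dy": 0.213,"dz": 0,"yaw": 0,"fingers": 1},
  {"dx": 0.25,"dy": 0.267,"dz": 0,"yaw": 0,"fingers": 1},
  {"dx": 0.25,"dy": 0.267,"dz": 0,"yaw": 0,"fingers": 1},
  {"dx": 0.25,"dy": 0.267,"dz": 0,"yaw": 0,"fingers": 1},
  {"dx": 0.15,"dy": 0.16,"dz": 0,"yaw": 0,"fingers": 1},
  {"dx": 0.05,"dy": 0.052,"dz": 0,"yaw": 0,"fingers": 1},
  {"dx": 0,"dy": 0,"dz": 0.1,"yaw": 0,"fingers": 1},
  {"dx": 0,"dy": 0,"dz": 0.2,"yaw": 0,"fingers": 1},
  {"dx": 0,"dy": 0,"dz": 0.2,"yaw": 0,"fingers": 1},
  {"dx": 0,"dy": 0,"dz": 0.15,"yaw": 0,"fingers": 1},
  {"dx": 0,"dy": 0,"dz": 0.08,"yaw": 0,"fingers": 1},
  {"dx": 0,"dy": 0,"dz": 0,"yaw": 0,"fingers": 1},
  {"dx": 0,"dy": 0,"dz": 0,"yaw": 0,"fingers": 1},
])

```text
clock: 6.4
position: [0.6017, -0.0432, 0.0272]
tool_rot: [3.142, 0.0, 1.405]
force: [0.3, 1.2, -1.0]
grip_width: 0.0487
finger_force: 42.3
```

```bash
python3 go.py .6024,-.0434,.0255
```

```text
t 6.4 p [ 0.6017 -0.0432  0.0272] rpy [180.     0.    80.49] F [ 0.3  1.2 -1. ] w 0.0487 ff 42.3 q [ 0.2   0.78 -0.33  1.78  0.38  0.65 -0.51]
.6024,-.0434,.0255 d(0.1m) xyz [-0.001  0.007  0.017]
```

Emit:
drive_tool([
  {"dx": 0,"dy": 0,"dz": 0.016,"yaw": 0,"fingers": 1},
  {"dx": 0,"dy": 0,"dz": 0,"yaw": 0,"fingers": 1},
  {"dx": 0,"dy": 0,"dz": 0,"yaw": 0,"fingers": 0.25},
  {"dx": 0,"dy": 0,"dz": 0,"yaw": 0,"fingers": 0.25},
  {"dx": 0,"dy": 0,"dz": 0,"yaw": 0,"fingers": 0.25},
  {"dx": 0,"dy": 0,"dz": 0,"yaw": 0,"fingers": 0.25},
  {"dx": 0,"dy": 0,"dz": -0.1,"yaw": 0,"fingers": 0.25},
  {"dx": 0,"dy": 0,"dz": -0.25,"yaw": 0,"fingers": 0.25},
  {"dx": 0,"dy": 0,"dz": -0.3,"yaw": 0,"fingers": 0},
  {"dx": 0,"dy": 0,"dz": -0.3,"yaw": 0,"fingers": 0},
  {"dx": 0,"dy": 0,"dz": -0.2,"yaw": 0,"fingers": 0},
  {"dx": 0,"dy": 0,"dz": 0,"yaw": 0,"fingers": 0},
])

```text
clock: 7.6
position: [0.6032, -0.043, 0.1442]
tool_rot: [3.137, -0.001, 1.405]
force: [0.1, -0.9, -1.2]
grip_width: 0.0855
finger_force: 0.0
```

```bash
python3 go.py .452,.2725,.14 .452,.2725,.02 .452,.2725,.1 .6156,.0354,.1 .6156,.0354,.0255
```

```text
t 7.6 p [ 0.6032 -0.043   0.1442] rpy [ 1.7973e+02 -3.0000e-02  8.0500e+01] F [ 0.1 -0.9 -1.2] w 0.0855 ff 0.0 q [ 0.24  0.61 -0.39  1.72  0.3   0.86 -0.45]
.452,.2725,.14 d(0.1m) xyz [ 2.862 -2.012  0.034]
.452,.2725,.02 d(0.1m) xyz [-1.0e-03 -6.0e-03  1.2e+00]
.452,.2725,.1 d(0.1m) xyz [ 0.     0.004 -0.8  ]
.6156,.0354,.1 d(0.1m) xyz [-2.068  2.005  0.008]
.6156,.0354,.0255 d(0.1m) xyz [-0.    -0.003  0.745]
```

Emit:
drive_tool([
  {"dx": 0.15,"dy": -0.105,"dz": 0.01,"yaw": 0,"fingers": 0},
  {"dx": 0.3,"dy": -0.21,"dz": 0,"yaw": 0,"fingers": 0},
  {"dx": 0.3,"dy": -0.21,"dz": 0,"yaw": 0,"fingers": 0},
  {"dx": 0.3,"dy": -0.21,"dz": 0,"yaw": 0,"fingers": 0},
  {"dx": 0.3,"dy": -0.21,"dz": 0,"yaw": 0,"fingers": 0},
  {"dx": 0.3,"dy": -0.21,"dz": 0,"yaw": 0,"fingers": 0},
  {"dx": 0.3,"dy": -0.21,"dz": 0,"yaw": 0,"fingers": 0},
  {"dx": 0.3,"dy": -0.21,"dz": 0,"yaw": 0,"fingers": 0},
  {"dx": 0.3,"dy": -0.21,"dz": 0,"yaw": 0,"fingers": 0},
  {"dx": 0.2,"dy": -0.14,"dz": 0,"yaw": 0,"fingers": 0},
  {"dx": 0.112,"dy": -0.087,"dz": 0,"yaw": 0,"fingers": 0},
  {"dx": 0,"dy": 0,"dz": 0,"yaw": 0,"fingers": 0},
  {"dx": 0,"dy": 0,"dz": 0,"yaw": 0,"fingers": 0},
])

```text
clock: 8.9
position: [0.4509, 0.2715, 0.1395]
tool_rot: [3.142, 0.001, 1.405]
force: [0.2, -0.8, -0.8]
grip_width: 0.0852
finger_force: 0.0
```

```bash
python3 go.py .452,.2725,.02
```

```text
t 8.9 p [0.4509 0.2715 0.1395] rpy [1.800e+02 4.000e-02 8.047e+01] F [ 0.2 -0.8 -0.8] w 0.0852 ff 0.0 q [-0.34  0.52 -0.43  1.93  0.3   0.76 -1.1 ]
.452,.2725,.02 d(0.1m) xyz [0.012 0.009 1.195]
```

Emit:
drive_tool([
  {"dx": 0.01,"dy": 0.008,"dz": 0.1,"yaw": 0,"fingers": 0},
  {"dx": 0,"dy": 0,"dz": 0.3,"yaw": 0,"fingers": 0},
  {"dx": 0,"dy": 0,"dz": 0.3,"yaw": 0,"fingers": 0},
  {"dx": 0,"dy": 0,"dz": 0.25,"yaw": 0,"fingers": 0},
  {"dx": 0,"dy": 0,"dz": 0.2,"yaw": 0,"fingers": 0},
  {"dx": 0,"dy": 0,"dz": 0.045,"yaw": 0,"fingers": 0},
  {"dx": 0,"dy": 0,"dz": 0,"yaw": 0,"fingers": 0},
  {"dx": 0,"dy": 0,"dz": 0,"yaw": 0,"fingers": 1},
  {"dx": 0,"dy": 0,"dz": 0,"yaw": 0,"fingers": 1},
  {"dx": 0,"dy": 0,"dz": 0,"yaw": 0,"fingers": 1},
  {"dx": 0,"dy": 0,"dz": 0,"yaw": 0,"fingers": 1},
  {"dx": 0,"dy": 0,"dz": 0,"yaw": 0,"fingers": 1},
  {"dx": 0,"dy": 0,"dz": 0,"yaw": 0,"fingers": 1},
  {"dx": 0,"dy": 0,"dz": 0,"yaw": 0,"fingers": 1},
])

```text
clock: 10.3
position: [0.452, 0.2735, 0.0211]
tool_rot: [3.14, -0.001, 1.405]
force: [-1.4, -1.7, 11.1]
grip_width: 0.0489
finger_force: 40.3
```

Emit:
drive_tool([
  {"dx": 0,"dy": 0,"dz": -0.1,"yaw": 0,"fingers": 1},
  {"dx": 0,"dy": 0,"dz": -0.2,"yaw": 0,"fingers": 1},
  {"dx": 0,"dy": 0,"dz": -0.25,"yaw": 0,"fingers": 1},
  {"dx": 0,"dy": 0,"dz": -0.25,"yaw": 0,"fingers": 1},
  {"dx": 0,"dy": 0,"dz": -0.2,"yaw": 0,"fingers": 1},
  {"dx": 0,"dy": 0,"dz": -0.1,"yaw": 0,"fingers": 1},
  {"dx": 0,"dy": 0,"dz": 0,"yaw": 0,"fingers": 1},
])

```text
clock: 11.0
position: [0.4521, 0.2736, 0.1315]
tool_rot: [3.14, -0.001, 1.405]
force: [0.1, -0.2, -1.1]
grip_width: 0.0489
finger_force: 41.8
```

```bash
python3 go.py .6156,.0354,.12 .6156,.0354,.0255
```

```text
t 11.0 p [0.4521 0.2736 0.1315] rpy [ 1.7989e+02 -8.0000e-02  8.0490e+01] F [ 0.1 -0.2 -1.1] w 0.0489 ff 41.8 q [-0.34  0.53 -0.43  1.93  0.32  0.74 -1.11]
.6156,.0354,.12 d(0.1m) xyz [-2.079  2.006  0.116]
.6156,.0354,.0255 d(0.1m) xyz [-0.001 -0.002  0.945]
```

Emit:
drive_tool([
  {"dx": -0.12,"dy": 0.116,"dz": 0.01,"yaw": 0,"fingers": 1},
  {"dx": -0.24,"dy": 0.232,"dz": 0.01,"yaw": 0,"fingers": 1},
  {"dx": -0.3,"dy": 0.289,"dz": 0.01,"yaw": 0,"fingers": 1},
  {"dx": -0.3,"dy": 0.289,"dz": 0.02,"yaw": 0,"fingers": 1},
  {"dx": -0.3,"dy": 0.289,"dz": 0.02,"yaw": 0,"fingers": 1},
  {"dx": -0.3,"dy": 0.289,"dz": 0.02,"yaw": 0,"fingers": 1},
  {"dx": -0.3,"dy": 0.289,"dz": 0.02,"yaw": 0,"fingers": 1},
  {"dx": -0.16,"dy": 0.154,"dz": 0,"yaw": 0,"fingers": 1},
  {"dx": -0.059,"dy": 0.059,"dz": 0,"yaw": 0,"fingers": 1},
  {"dx": 0,"dy": 0,"dz": 0.1,"yaw": 0,"fingers": 1},
  {"dx": 0,"dy": 0,"dz": 0.25,"yaw": 0,"fingers": 1},
  {"dx": 0,"dy": 0,"dz": 0.25,"yaw": 0,"fingers": 1},
  {"dx": 0,"dy": 0,"dz": 0.2,"yaw": 0,"fingers": 1},
  {"dx": 0,"dy": 0,"dz": 0.11,"yaw": 0,"fingers": 1},
  {"dx": 0,"dy": 0,"dz": 0,"yaw": 0,"fingers": 1},
  {"dx": 0,"dy": 0,"dz": 0,"yaw": 0,"fingers": 1},
])

```text
clock: 12.6
position: [0.6147, 0.0362, 0.028]
tool_rot: [-3.141, -0.0, 1.406]
force: [-0.3, -0.4, -0.9]
grip_width: 0.0489
finger_force: 42.4
```

```bash
python3 go.py .6156,.0354,.0255 .6156,.0354,.15 .439,-.283,.15 .439,-.283,.01
```

```text
t 12.6 p [0.6147 0.0362 0.028 ] rpy [-1.7998e+02 -2.0000e-02  8.0570e+01] F [-0.3 -0.4 -0.9] w 0.0489 ff 42.4 q [ 0.08  0.79 -0.34  1.74  0.39  0.68 -0.65]
.6156,.0354,.0255 d(0.1m) xyz [-0.006  0.01   0.025]
.6156,.0354,.15 d(0.1m) xyz [ 0.    -0.    -1.245]
.439,-.283,.15 d(0.1m) xyz [-3.430e+00 -1.221e+00 -1.000e-03]
.439,-.283,.01 d(0.1m) xyz [-0.0e+00  1.0e-03  1.4e+00]
```

Emit:
drive_tool([
  {"dx": 0,"dy": 0,"dz": 0.025,"yaw": 0,"fingers": 1},
  {"dx": 0,"dy": 0,"dz": 0,"yaw": 0,"fingers": 1},
  {"dx": 0,"dy": 0,"dz": 0,"yaw": 0,"fingers": 0.25},
  {"dx": 0,"dy": 0,"dz": 0,"yaw": 0,"fingers": 0.25},
  {"dx": 0,"dy": 0,"dz": 0,"yaw": 0,"fingers": 0.25},
  {"dx": 0,"dy": 0,"dz": 0,"yaw": 0,"fingers": 0.25},
  {"dx": 0,"dy": 0,"dz": -0.1,"yaw": 0,"fingers": 0.25},
  {"dx": 0,"dy": 0,"dz": -0.25,"yaw": 0,"fingers": 0.25},
  {"dx": 0,"dy": 0,"dz": -0.3,"yaw": 0,"fingers": 0},
  {"dx": 0,"dy": 0,"dz": -0.3,"yaw": 0,"fingers": 0},
  {"dx": 0,"dy": 0,"dz": -0.25,"yaw": 0,"fingers": 0},
  {"dx": 0,"dy": 0,"dz": 0,"yaw": 0,"fingers": 0},
])

```text
clock: 13.8
position: [0.6167, 0.0354, 0.1498]
tool_rot: [3.136, -0.001, 1.405]
force: [1.0, -0.1, -0.1]
grip_width: 0.0855
finger_force: 0.0
```

Emit:
drive_tool([
  {"dx": -0.15,"dy": -0.053,"dz": 0,"yaw": 0,"fingers": 0},
  {"dx": -0.3,"dy": -0.107,"dz": 0,"yaw": 0,"fingers": 0},
  {"dx": -0.3,"dy": -0.107,"dz": 0,"yaw": 0,"fingers": 0},
  {"dx": -0.3,"dy": -0.107,"dz": 0,"yaw": 0,"fingers": 0},
  {"dx": -0.3,"dy": -0.107,"dz": 0,"yaw": 0,"fingers": 0},
  {"dx": -0.3,"dy": -0.107,"dz": 0,"yaw": 0,"fingers": 0},
  {"dx": -0.3,"dy": -0.107,"dz": 0,"yaw": 0,"fingers": 0},
  {"dx": -0.3,"dy": -0.107,"dz": 0,"yaw": 0,"fingers": 0},
  {"dx": -0.3,"dy": -0.107,"dz": 0,"yaw": 0,"fingers": 0},
  {"dx": -0.3,"dy": -0.107,"dz": 0,"yaw": 0,"fingers": 0},
  {"dx": -0.3,"dy": -0.107,"dz": 0,"yaw": 0,"fingers": 0},
  {"dx": -0.2,"dy": -0.071,"dz": 0,"yaw": 0,"fingers": 0},
  {"dx": -0.08,"dy": -0.028,"dz": 0,"yaw": 0,"fingers": 0},
  {"dx": 0,"dy": 0,"dz": 0,"yaw": 0,"fingers": 0},
  {"dx": 0,"dy": 0,"dz": 0,"yaw": 0,"fingers": 0},
])

```text
clock: 15.3
position: [0.4383, -0.2821, 0.1455]
tool_rot: [-3.142, -0.001, 1.406]
force: [0.6, 0.1, 0.2]
grip_width: 0.0851
finger_force: 0.0
```

```bash
python3 go.py .439,-.283,.01; python3 -c "
from h import *
t=grab_frame('top');s=grab_frame('scene');cv2.imwrite('pics/c4.png',np.hstack([cv2.resize(t[170:320,280:500],(600,410),interpolation=2)]))"
```

```text
t 15.3 p [ 0.4383 -0.2821  0.1455] rpy [-1.800e+02 -3.000e-02  8.055e+01] F [0.6 0.1 0.2] w 0.0851 ff 0.0 q [ 0.76  0.5  -0.41  1.94  0.28  0.76  0.03]
.439,-.283,.01 d(0.1m) xyz [-0.009  0.009  1.355]
```

View pics/c4.png

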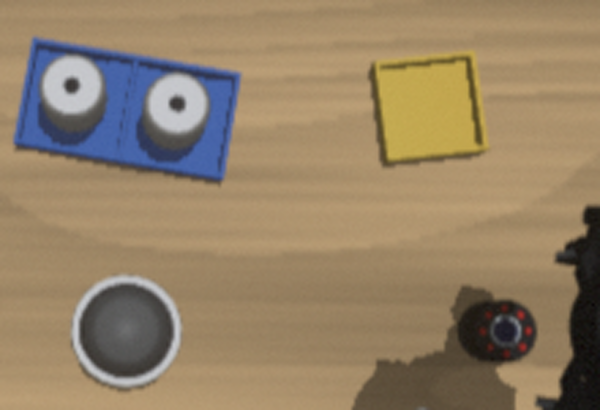

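Emit:
drive_tool([
  {"dx": -0.008,"dy": 0.008,"dz": 0.1,"yaw": 0,"fingers": 0},
  {"dx": 0,"dy": 0,"dz": 0.3,"yaw": 0,"fingers": 0},
  {"dx": 0,"dy": 0,"dz": 0.3,"yaw": 0,"fingers": 0},
  {"dx": 0,"dy": 0,"dz": 0.3,"yaw": 0,"fingers": 0},
  {"dx": 0,"dy": 0,"dz": 0.25,"yaw": 0,"fingers": 0},
  {"dx": 0,"dy": 0,"dz": 0.105,"yaw": 0,"fingers": 0},
  {"dx": 0,"dy": 0,"dz": 0,"yaw": 0,"fingers": 0},
  {"dx": 0,"dy": 0,"dz": 0,"yaw": 0,"fingers": 1},
  {"dx": 0,"dy": 0,"dz": 0,"yaw": 0,"fingers": 1},
  {"dx": 0,"dy": 0,"dz": 0,"yaw": 0,"fingers": 1},
  {"dx": 0,"dy": 0,"dz": 0,"yaw": 0,"fingers": 1},
  {"dx": 0,"dy": 0,"dz": 0,"yaw": 0,"fingers": 1},
  {"dx": 0,"dy": 0,"dz": 0,"yaw": 0,"fingers": 1},
  {"dx": 0,"dy": 0,"dz": 0,"yaw": 0,"fingers": 1},
])

```text
clock: 16.8
position: [0.4391, -0.2843, 0.0113]
tool_rot: [3.14, 0.001, 1.405]
force: [-1.9, 1.0, 11.6]
grip_width: 0.0451
finger_force: 39.3
```

Emit:
drive_tool([
  {"dx": 0,"dy": 0,"dz": -0.1,"yaw": 0,"fingers": 1},
  {"dx": 0,"dy": 0,"dz": -0.2,"yaw": 0,"fingers": 1},
  {"dx": 0,"dy": 0,"dz": -0.25,"yaw": 0,"fingers": 1},
  {"dx": 0,"dy": 0,"dz": -0.2,"yaw": 0,"fingers": 1},
  {"dx": 0,"dy": 0,"dz": -0.1,"yaw": 0,"fingers": 1},
  {"dx": 0,"dy": 0,"dz": 0,"yaw": 0,"fingers": 1},
])

```text
clock: 17.4
position: [0.4391, -0.2844, 0.0966]
tool_rot: [3.139, 0.001, 1.405]
force: [-0.1, -0.0, -1.4]
grip_width: 0.045
finger_force: 41.1
```

```bash
python3 go.py .612,-.237,.09 .612,-.237,.015
```

```text
t 17.4 p [ 0.4391 -0.2844  0.0966] rpy [1.7987e+02 6.0000e-02 8.0480e+01] F [-0.1 -0.  -1.4] w 0.045 ff 41.1 q [ 0.74  0.58 -0.38  1.97  0.33  0.66 -0.01]
.612,-.237,.09 d(0.1m) xyz [0.754 1.626 0.069]
.612,-.237,.015 d(0.1m) xyz [ 0.001 -0.002  0.75 ]
```

Emit:
drive_tool([
  {"dx": 0.05,"dy": 0.108,"dz": 0,"yaw": 0,"fingers": 1},
  {"dx": 0.1,"dy": 0.216,"dz": 0,"yaw": 0,"fingers": 1},
  {"dx": 0.14,"dy": 0.302,"dz": 0,"yaw": 0,"fingers": 1},
  {"dx": 0.14,"dy": 0.302,"dz": 0,"yaw": 0,"fingers": 1},
  {"dx": 0.14,"dy": 0.302,"dz": 0,"yaw": 0,"fingers": 1},
  {"dx": 0.1,"dy": 0.216,"dz": 0,"yaw": 0,"fingers": 1},
  {"dx": 0.06,"dy": 0.13,"dz": 0,"yaw": 0,"fingers": 1},
  {"dx": 0.024,"dy": 0.05,"dz": 0.05,"yaw": 0,"fingers": 1},
  {"dx": 0,"dy": 0,"dz": 0.15,"yaw": 0,"fingers": 1},
  {"dx": 0,"dy": 0,"dz": 0.25,"yaw": 0,"fingers": 1},
  {"dx": 0,"dy": 0,"dz": 0.2,"yaw": 0,"fingers": 1},
  {"dx": 0,"dy": 0,"dz": 0.13,"yaw": 0,"fingers": 1},
  {"dx": 0,"dy": 0,"dz": 0,"yaw": 0,"fingers": 1},
  {"dx": 0,"dy": 0,"dz": 0,"yaw": 0,"fingers": 1},
])

```text
clock: 18.8
position: [0.6107, -0.2365, 0.0162]
tool_rot: [-3.14, -0.0, 1.405]
force: [-1.0, -0.2, -0.2]
grip_width: 0.0451
finger_force: 44.3
```

```bash
python3 go.py .612,-.237,.0155 .612,-.237,.15 .46,.1245,.15 .46,.1245,.022
```

```text
t 18.8 p [ 0.6107 -0.2365  0.0162] rpy [-179.94   -0.     80.48] F [-1.  -0.2 -0.2] w 0.0451 ff 44.3 q [ 0.49  0.85 -0.32  1.63  0.37  0.72 -0.18]
.612,-.237,.0155 d(0.1m) xyz [-0.003  0.014  0.007]
.612,-.237,.15 d(0.1m) xyz [ 0.    -0.002 -1.345]
.46,.1245,.15 d(0.1m) xyz [ 3.314e+00 -2.097e+00  3.000e-03]
.46,.1245,.022 d(0.1m) xyz [-0.00e+00  1.00e-03  1.28e+00]
```

Emit:
drive_tool([
  {"dx": 0,"dy": 0,"dz": 0.007,"yaw": 0,"fingers": 1},
  {"dx": 0,"dy": 0,"dz": 0,"yaw": 0,"fingers": 1},
  {"dx": 0,"dy": 0,"dz": 0,"yaw": 0,"fingers": 0.3},
  {"dx": 0,"dy": 0,"dz": 0,"yaw": 0,"fingers": 0.3},
  {"dx": 0,"dy": 0,"dz": 0,"yaw": 0,"fingers": 0.3},
  {"dx": 0,"dy": 0,"dz": 0,"yaw": 0,"fingers": 0.3},
  {"dx": 0,"dy": 0,"dz": -0.1,"yaw": 0,"fingers": 0.3},
  {"dx": 0,"dy": 0,"dz": -0.25,"yaw": 0,"fingers": 0.3},
  {"dx": 0,"dy": 0,"dz": -0.35,"yaw": 0,"fingers": 0.3},
  {"dx": 0,"dy": 0,"dz": -0.35,"yaw": 0,"fingers": 0.3},
  {"dx": 0,"dy": 0,"dz": -0.3,"yaw": 0,"fingers": 0.3},
  {"dx": 0,"dy": 0,"dz": 0,"yaw": 0,"fingers": 0.3},
])

```text
clock: 20.0
position: [0.6134, -0.2368, 0.1565]
tool_rot: [3.135, 0.001, 1.405]
force: [-0.1, -0.6, 0.4]
grip_width: 0.0596
finger_force: 0.0
```

Emit:
drive_tool([
  {"dx": 0.15,"dy": -0.095,"dz": 0,"yaw": 0,"fingers": 0.3},
  {"dx": 0.3,"dy": -0.19,"dz": 0,"yaw": 0,"fingers": 0.3},
  {"dx": 0.3,"dy": -0.19,"dz": 0,"yaw": 0,"fingers": 0.3},
  {"dx": 0.3,"dy": -0.19,"dz": 0,"yaw": 0,"fingers": 0.3},
  {"dx": 0.3,"dy": -0.19,"dz": 0,"yaw": 0,"fingers": 0.3},
  {"dx": 0.3,"dy": -0.19,"dz": 0,"yaw": 0,"fingers": 0.3},
  {"dx": 0.3,"dy": -0.19,"dz": 0,"yaw": 0,"fingers": 0.3},
  {"dx": 0.3,"dy": -0.19,"dz": 0,"yaw": 0,"fingers": 0.3},
  {"dx": 0.3,"dy": -0.19,"dz": 0,"yaw": 0,"fingers": 0.3},
  {"dx": 0.3,"dy": -0.19,"dz": 0,"yaw": 0,"fingers": 0.3},
  {"dx": 0.3,"dy": -0.19,"dz": 0,"yaw": 0,"fingers": 0.3},
  {"dx": 0.16,"dy": -0.101,"dz": 0,"yaw": 0,"fingers": 0.3},
  {"dx": 0,"dy": 0,"dz": 0,"yaw": 0,"fingers": 0.3},
  {"dx": 0,"dy": 0,"dz": 0,"yaw": 0,"fingers": 0.3},
])

```text
clock: 21.4
position: [0.4594, 0.1246, 0.1516]
tool_rot: [3.141, 0.0, 1.406]
force: [-0.7, -0.0, -0.3]
grip_width: 0.0601
finger_force: 0.0
```

```bash
python3 go.py .46,.1245,.024
```

```text
t 21.4 p [0.4594 0.1246 0.1516] rpy [1.7998e+02 1.0000e-02 8.0540e+01] F [-0.7 -0.  -0.3] w 0.0601 ff 0.0 q [-0.03  0.43 -0.46  2.04  0.28  0.73 -0.83]
.46,.1245,.024 d(0.1m) xyz [0.    0.006 1.276]
```

Emit:
drive_tool([
  {"dx": 0,"dy": 0.005,"dz": 0.1,"yaw": 0,"fingers": 0.3},
  {"dx": 0,"dy": 0,"dz": 0.3,"yaw": 0,"fingers": 0.3},
  {"dx": 0,"dy": 0,"dz": 0.3,"yaw": 0,"fingers": 0.3},
  {"dx": 0,"dy": 0,"dz": 0.3,"yaw": 0,"fingers": 0.3},
  {"dx": 0,"dy": 0,"dz": 0.2,"yaw": 0,"fingers": 0.3},
  {"dx": 0,"dy": 0,"dz": 0.055,"yaw": 0,"fingers": 0.3},
  {"dx": 0,"dy": 0,"dz": 0,"yaw": 0,"fingers": 0.3},
  {"dx": 0,"dy": 0,"dz": 0,"yaw": 0,"fingers": 1},
  {"dx": 0,"dy": 0,"dz": 0,"yaw": 0,"fingers": 1},
  {"dx": 0,"dy": 0,"dz": 0,"yaw": 0,"fingers": 1},
  {"dx": 0,"dy": 0,"dz": 0,"yaw": 0,"fingers": 1},
  {"dx": 0,"dy": 0,"dz": 0,"yaw": 0,"fingers": 1},
  {"dx": 0,"dy": 0,"dz": 0,"yaw": 0,"fingers": 1},
  {"dx": 0,"dy": 0,"dz": 0,"yaw": 0,"fingers": 1},
])

```text
clock: 22.8
position: [0.4604, 0.1246, 0.0269]
tool_rot: [3.14, -0.0, 1.405]
force: [-0.7, -1.2, 8.5]
grip_width: 0.0251
finger_force: 38.7
```

Emit:
drive_tool([
  {"dx": 0,"dy": 0,"dz": -0.1,"yaw": 0,"fingers": 1},
  {"dx": 0,"dy": 0,"dz": -0.2,"yaw": 0,"fingers": 1},
  {"dx": 0,"dy": 0,"dz": -0.25,"yaw": 0,"fingers": 1},
  {"dx": 0,"dy": 0,"dz": -0.2,"yaw": 0,"fingers": 1},
  {"dx": 0,"dy": 0,"dz": -0.1,"yaw": 0,"fingers": 1},
  {"dx": 0,"dy": 0,"dz": 0,"yaw": 0,"fingers": 1},
])

```text
clock: 23.4
position: [0.4605, 0.1246, 0.1123]
tool_rot: [3.139, -0.001, 1.405]
force: [0.0, 0.1, -2.1]
grip_width: 0.0249
finger_force: 39.4
```

```bash
python3 go.py .628,.210,.11 .628,.210,.03
```

```text
t 23.4 p [0.4605 0.1246 0.1123] rpy [ 1.7986e+02 -5.0000e-02  8.0480e+01] F [ 0.   0.1 -2.1] w 0.0249 ff 39.4 q [-0.06  0.5  -0.43  2.07  0.34  0.64 -0.88]
.628,.210,.11 d(0.1m) xyz [1.119 1.51  0.028]
.628,.210,.03 d(0.1m) xyz [-0.001 -0.002  0.8  ]
```

Emit:
drive_tool([
  {"dx": 0.075,"dy": 0.1,"dz": 0,"yaw": 0,"fingers": 1},
  {"dx": 0.15,"dy": 0.2,"dz": 0,"yaw": 0,"fingers": 1},
  {"dx": 0.22,"dy": 0.3,"dz": 0,"yaw": 0,"fingers": 1},
  {"dx": 0.22,"dy": 0.3,"dz": 0,"yaw": 0,"fingers": 1},
  {"dx": 0.2,"dy": 0.27,"dz": 0,"yaw": 0,"fingers": 1},
  {"dx": 0.15,"dy": 0.2,"dz": 0,"yaw": 0,"fingers": 1},
  {"dx": 0.08,"dy": 0.11,"dz": 0,"yaw": 0,"fingers": 1},
  {"dx": 0.024,"dy": 0.03,"dz": 0.05,"yaw": 0,"fingers": 1},
  {"dx": 0,"dy": 0,"dz": 0.15,"yaw": 0,"fingers": 1},
  {"dx": 0,"dy": 0,"dz": 0.25,"yaw": 0,"fingers": 1},
  {"dx": 0,"dy": 0,"dz": 0.2,"yaw": 0,"fingers": 1},
  {"dx": 0,"dy": 0,"dz": 0.14,"yaw": 0,"fingers": 1},
  {"dx": 0,"dy": 0,"dz": 0,"yaw": 0,"fingers": 1},
  {"dx": 0,"dy": 0,"dz": 0,"yaw": 0,"fingers": 1},
])

```text
clock: 24.8
position: [0.6265, 0.2098, 0.0312]
tool_rot: [-3.141, 0.001, 1.405]
force: [-0.1, 0.2, -0.5]
grip_width: 0.0247
finger_force: 43.1
```

```bash
python3 go.py .628,.21,.031 .628,.21,.15 .511,.4085,.15
```

```text
t 24.8 p [0.6265 0.2098 0.0312] rpy [-1.7995e+02  3.0000e-02  8.0520e+01] F [-0.1  0.2 -0.5] w 0.0247 ff 43.1 q [-0.18  0.84 -0.37  1.61  0.4   0.77 -0.89]
.628,.21,.031 d(0.1m) xyz [0.005 0.014 0.002]
.628,.21,.15 d(0.1m) xyz [-1.00e-03 -1.00e-03 -1.19e+00]
.511,.4085,.15 d(0.1m) xyz [ 1.765 -1.481  0.   ]
```

Emit:
drive_tool([
  {"dx": 0,"dy": 0,"dz": 0.005,"yaw": 0,"fingers": 1},
  {"dx": 0,"dy": 0,"dz": 0,"yaw": 0,"fingers": 1},
  {"dx": 0,"dy": 0,"dz": 0,"yaw": 0,"fingers": 0.4},
  {"dx": 0,"dy": 0,"dz": 0,"yaw": 0,"fingers": 0.4},
  {"dx": 0,"dy": 0,"dz": 0,"yaw": 0,"fingers": 0.4},
  {"dx": 0,"dy": 0,"dz": 0,"yaw": 0,"fingers": 0.4},
  {"dx": 0,"dy": 0,"dz": -0.1,"yaw": 0,"fingers": 0.4},
  {"dx": 0,"dy": 0,"dz": -0.25,"yaw": 0,"fingers": 0.4},
  {"dx": 0,"dy": 0,"dz": -0.3,"yaw": 0,"fingers": 0.4},
  {"dx": 0,"dy": 0,"dz": -0.3,"yaw": 0,"fingers": 0.4},
  {"dx": 0,"dy": 0,"dz": -0.25,"yaw": 0,"fingers": 0.4},
  {"dx": 0,"dy": 0,"dz": 0,"yaw": 0,"fingers": 0.4},
])

```text
clock: 26.0
position: [0.6287, 0.2108, 0.1558]
tool_rot: [3.137, -0.003, 1.405]
force: [0.5, -0.3, 0.2]
grip_width: 0.0514
finger_force: 0.0
```

Emit:
drive_tool([
  {"dx": 0.12,"dy": -0.1,"dz": 0,"yaw": 0,"fingers": 0.4},
  {"dx": 0.24,"dy": -0.2,"dz": 0,"yaw": 0,"fingers": 0.4},
  {"dx": 0.3,"dy": -0.25,"dz": 0,"yaw": 0,"fingers": 0.4},
  {"dx": 0.3,"dy": -0.25,"dz": 0,"yaw": 0,"fingers": 0.4},
  {"dx": 0.3,"dy": -0.25,"dz": 0,"yaw": 0,"fingers": 0.4},
  {"dx": 0.3,"dy": -0.25,"dz": 0,"yaw": 0,"fingers": 0.4},
  {"dx": 0.2,"dy": -0.18,"dz": 0,"yaw": 0,"fingers": 0.4},
  {"dx": 0,"dy": 0,"dz": 0,"yaw": -0.08,"fingers": 0.4},
  {"dx": 0,"dy": 0,"dz": 0,"yaw": -0.08,"fingers": 0.4},
  {"dx": 0,"dy": 0,"dz": 0,"yaw": -0.08,"fingers": 0.4},
  {"dx": 0,"dy": 0,"dz": 0,"yaw": -0.08,"fingers": 0.4},
  {"dx": 0,"dy": 0,"dz": 0,"yaw": -0.08,"fingers": 0.4},
  {"dx": 0,"dy": 0,"dz": 0,"yaw": -0.08,"fingers": 0.4},
  {"dx": 0,"dy": 0,"dz": 0,"yaw": -0.08,"fingers": 0.4},
  {"dx": 0,"dy": 0,"dz": 0,"yaw": -0.08,"fingers": 0.4},
  {"dx": 0,"dy": 0,"dz": 0,"yaw": -0.08,"fingers": 0.4},
  {"dx": 0,"dy": 0,"dz": 0,"yaw": -0.08,"fingers": 0.4},
  {"dx": 0,"dy": 0,"dz": 0,"yaw": 0,"fingers": 0.4},
])

```text
clock: 27.8
position: [0.5092, 0.4085, 0.1507]
tool_rot: [-3.141, -0.001, 2.665]
force: [-0.1, -0.7, -0.6]
grip_width: 0.0512
finger_force: 0.0
```

```bash
python3 go.py .511,.4085,.01; python3 -c "
from h import *
t=grab_frame('top');s=grab_frame('scene');cv2.imwrite('pics/t5.png',t);cv2.imwrite('pics/s5.png',s)
cv2.imwrite('pics/c5.png',cv2.resize(np.hstack([t[160:320,180:500]]),(800,400),interpolation=2))
for nm,im,b in(('top',t,(100,215,155,292)),('scene',s,(390,365,475,405))):
    for a,c,p in blobs(mask(im,(0,150,80),(14,255,255)),b)[:1]: print(nm,a,np.round(c,1),rect(nm,p,.012))
"
```

```text
t 27.8 p [0.5092 0.4085 0.1507] rpy [-1.7995e+02 -7.0000e-02  1.5268e+02] F [-0.1 -0.7 -0.6] w 0.0512 ff 0.0 q [-0.32  0.75 -0.73  1.56  0.55  1.04 -0.1 ]
.511,.4085,.01 d(0.1m) xyz [-0.018  0.01   1.407]
top 287 [130.1 249.7] ((518.7764282226562, 404.70172119140625), (15.933527946472168, 84.30290985107422), 62.298011779785156)
scene 37 [451.7 384. ] ((474.5263977050781, 430.1440734863281), (15.589534759521484, 22.563739776611328), 55.36146545410156)
```

View pics/c5.png

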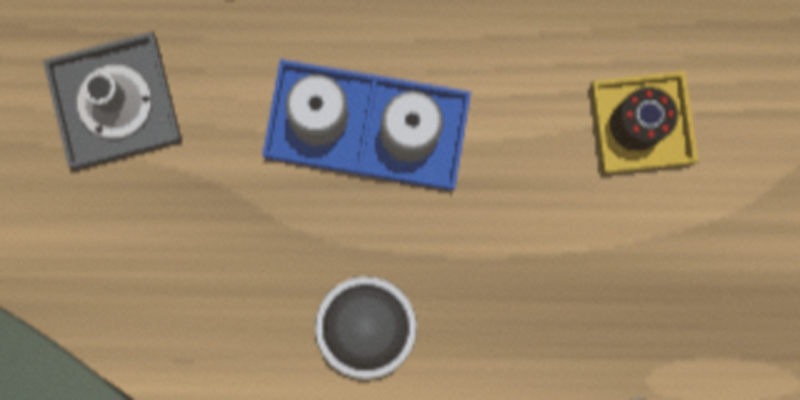

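Emit:
drive_tool([
  {"dx": -0.018,"dy": 0.01,"dz": 0.1,"yaw": 0,"fingers": 0.4},
  {"dx": 0,"dy": 0,"dz": 0.3,"yaw": 0,"fingers": 0.4},
  {"dx": 0,"dy": 0,"dz": 0.3,"yaw": 0,"fingers": 0.4},
  {"dx": 0,"dy": 0,"dz": 0.3,"yaw": 0,"fingers": 0.4},
  {"dx": 0,"dy": 0,"dz": 0.25,"yaw": 0,"fingers": 0.4},
  {"dx": 0,"dy": 0,"dz": 0.14,"yaw": 0,"fingers": 0.4},
  {"dx": 0,"dy": 0,"dz": 0.05,"yaw": 0,"fingers": 0.4},
  {"dx": 0,"dy": 0,"dz": 0,"yaw": 0,"fingers": 0.4},
  {"dx": 0,"dy": 0,"dz": 0,"yaw": 0,"fingers": 0.4},
])

```text
clock: 28.8
position: [0.5127, 0.4087, 0.0085]
tool_rot: [3.14, 0.0, 2.661]
force: [0.2, -0.0, -0.2]
grip_width: 0.0512
finger_force: 0.0
```

```bash
python3 go.py .511,.4085,.004
```

```text
t 28.8 p [0.5127 0.4087 0.0085] rpy [1.7992e+02 3.0000e-02 1.5248e+02] F [ 0.2 -0.  -0.2] w 0.0512 ff 0.0 q [-0.37  0.93 -0.63  1.62  0.69  0.83 -0.2 ]
.511,.4085,.004 d(0.1m) xyz [ 0.014 -0.009  0.045]
```

Emit:
drive_tool([
  {"dx": 0,"dy": -0.009,"dz": 0.045,"yaw": 0,"fingers": 0.4},
  {"dx": 0,"dy": 0,"dz": 0,"yaw": 0,"fingers": 0.4},
  {"dx": 0,"dy": 0,"dz": 0,"yaw": 0,"fingers": 1},
  {"dx": 0,"dy": 0,"dz": 0,"yaw": 0,"fingers": 1},
  {"dx": 0,"dy": 0,"dz": 0,"yaw": 0,"fingers": 1},
  {"dx": 0,"dy": 0,"dz": 0,"yaw": 0,"fingers": 1},
  {"dx": 0,"dy": 0,"dz": 0,"yaw": 0,"fingers": 1},
  {"dx": 0,"dy": 0,"dz": 0,"yaw": 0,"fingers": 1},
  {"dx": 0,"dy": 0,"dz": 0,"yaw": 0,"fingers": 1},
], squeeze=60)

```text
clock: 29.7
position: [0.512, 0.4075, 0.0033]
tool_rot: [3.141, 0.0, 2.662]
force: [-0.4, -1.5, 5.6]
grip_width: 0.0134
finger_force: 58.6
```

Emit:
drive_tool([
  {"dx": 0,"dy": 0,"dz": -0.1,"yaw": 0,"fingers": 1},
  {"dx": 0,"dy": 0,"dz": -0.2,"yaw": 0,"fingers": 1},
  {"dx": 0,"dy": 0,"dz": -0.3,"yaw": 0,"fingers": 1},
  {"dx": 0,"dy": 0,"dz": -0.3,"yaw": 0,"fingers": 1},
  {"dx": 0,"dy": 0,"dz": -0.3,"yaw": 0,"fingers": 1},
  {"dx": 0,"dy": 0,"dz": -0.2,"yaw": 0,"fingers": 1},
  {"dx": 0,"dy": 0,"dz": -0.1,"yaw": 0,"fingers": 1},
  {"dx": 0,"dy": 0,"dz": 0,"yaw": 0,"fingers": 1},
])

```text
clock: 30.5
position: [0.5123, 0.4077, 0.1549]
tool_rot: [3.139, 0.001, 2.662]
force: [0.1, -0.4, -1.0]
grip_width: 0.0136
finger_force: 58.9
```

```bash
python3 go.py .5195,-.4245,.15
```

```text
t 30.5 p [0.5123 0.4077 0.1549] rpy [1.7987e+02 6.0000e-02 1.5250e+02] F [ 0.1 -0.4 -1. ] w 0.0136 ff 58.9 q [-0.31  0.75 -0.73  1.56  0.55  1.05 -0.1 ]
.5195,-.4245,.15 d(0.1m) xyz [-3.906 -7.349  0.037]
```

Emit:
drive_tool([
  {"dx": -0.08,"dy": -0.15,"dz": 0,"yaw": 0,"fingers": 1},
  {"dx": -0.15,"dy": -0.282,"dz": 0,"yaw": 0,"fingers": 1},
  {"dx": -0.15,"dy": -0.282,"dz": 0,"yaw": 0,"fingers": 1},
  {"dx": -0.15,"dy": -0.282,"dz": 0,"yaw": 0,"fingers": 1},
  {"dx": -0.15,"dy": -0.282,"dz": 0,"yaw": 0,"fingers": 1},
  {"dx": -0.15,"dy": -0.282,"dz": 0,"yaw": 0,"fingers": 1},
  {"dx": -0.15,"dy": -0.282,"dz": 0,"yaw": 0,"fingers": 1},
  {"dx": -0.15,"dy": -0.282,"dz": 0,"yaw": 0,"fingers": 1},
  {"dx": -0.15,"dy": -0.282,"dz": 0,"yaw": 0,"fingers": 1},
  {"dx": -0.15,"dy": -0.282,"dz": 0,"yaw": 0,"fingers": 1},
  {"dx": -0.15,"dy": -0.282,"dz": 0,"yaw": 0,"fingers": 1},
  {"dx": -0.15,"dy": -0.282,"dz": 0,"yaw": 0,"fingers": 1},
  {"dx": -0.15,"dy": -0.282,"dz": 0,"yaw": 0,"fingers": 1},
  {"dx": -0.15,"dy": -0.282,"dz": 0,"yaw": 0,"fingers": 1},
  {"dx": -0.15,"dy": -0.282,"dz": 0,"yaw": 0,"fingers": 1},
  {"dx": -0.15,"dy": -0.282,"dz": 0,"yaw": 0,"fingers": 1},
  {"dx": -0.15,"dy": -0.282,"dz": 0,"yaw": 0,"fingers": 1},
  {"dx": -0.15,"dy": -0.282,"dz": 0,"yaw": 0,"fingers": 1},
  {"dx": -0.08,"dy": -0.15,"dz": 0,"yaw": 0,"fingers": 1},
  {"dx": 0,"dy": 0,"dz": 0,"yaw": 0,"fingers": 1},
])

```text
clock: 32.5
position: [0.5155, -0.1728, 0.1516]
tool_rot: [-3.14, -0.002, 2.658]
force: [-0.3, -0.2, -0.2]
grip_width: 0.0137
finger_force: 58.9
```

```bash
python3 go.py .5195,-.4245,.15
```

```text
t 32.5 p [ 0.5155 -0.1728  0.1516] rpy [-1.7993e+02 -1.1000e-01  1.5227e+02] F [-0.3 -0.2 -0.2] w 0.0137 ff 58.9 q [ 0.75  0.6  -0.75  1.86  0.51  0.89  0.84]
.5195,-.4245,.15 d(0.1m) xyz [-1.206 -2.21   0.017]
```

Emit:
drive_tool([
  {"dx": -0.08,"dy": -0.148,"dz": 0,"yaw": 0,"fingers": 1},
  {"dx": -0.15,"dy": -0.275,"dz": 0,"yaw": 0,"fingers": 1},
  {"dx": -0.15,"dy": -0.275,"dz": 0,"yaw": 0,"fingers": 1},
  {"dx": -0.15,"dy": -0.275,"dz": 0,"yaw": 0,"fingers": 1},
  {"dx": -0.15,"dy": -0.275,"dz": 0,"yaw": 0,"fingers": 1},
  {"dx": -0.15,"dy": -0.275,"dz": 0,"yaw": 0,"fingers": 1},
  {"dx": -0.15,"dy": -0.275,"dz": 0,"yaw": 0,"fingers": 1},
  {"dx": -0.13,"dy": -0.24,"dz": 0,"yaw": 0,"fingers": 1},
  {"dx": -0.08,"dy": -0.14,"dz": 0,"yaw": 0,"fingers": 1},
  {"dx": -0.016,"dy": -0.032,"dz": 0,"yaw": -0.044,"fingers": 1},
  {"dx": 0,"dy": 0,"dz": 0,"yaw": -0.042,"fingers": 1},
  {"dx": 0,"dy": 0,"dz": 0.15,"yaw": 0,"fingers": 1},
  {"dx": 0,"dy": 0,"dz": 0.25,"yaw": 0,"fingers": 1},
  {"dx": 0,"dy": 0,"dz": 0.25,"yaw": 0,"fingers": 1},
  {"dx": 0,"dy": 0,"dz": 0.1,"yaw": 0,"fingers": 1},
  {"dx": 0,"dy": 0,"dz": 0,"yaw": 0,"fingers": 1},
  {"dx": 0,"dy": 0,"dz": 0,"yaw": 0,"fingers": 1},
])

```text
clock: 34.2
position: [0.5224, -0.4211, 0.0784]
tool_rot: [3.141, 0.0, 2.797]
force: [-0.9, -0.5, -0.4]
grip_width: 0.0134
finger_force: 58.9
```

```bash
cat > look.py <<'E'
import sys; from h import *
t=grab_frame('top');s=grab_frame('scene');k=sys.argv[1]
for nm,im in(("top",t),("scene",s)): cv2.imwrite(f'pics/{nm}{k}.png',im)
cv2.imwrite(f'pics/c{k}.png',np.hstack([cv2.resize(t[205:305,480:580],(400,400),interpolation=2),cv2.resize(s[110:210,185:285],(400,400),interpolation=2)]))
E
python3 go.py .520,-.424,.045; python3 look.py 6
```

```text
t 34.2 p [ 0.5224 -0.4211  0.0784] rpy [1.7999e+02 2.0000e-02 1.6023e+02] F [-0.9 -0.5 -0.4] w 0.0134 ff 58.9 q [ 1.01  0.86 -0.69  1.55  0.63  0.96  1.35]
.520,-.424,.045 d(0.1m) xyz [ 0.013 -0.035  0.334]
```

View pics/c6.png

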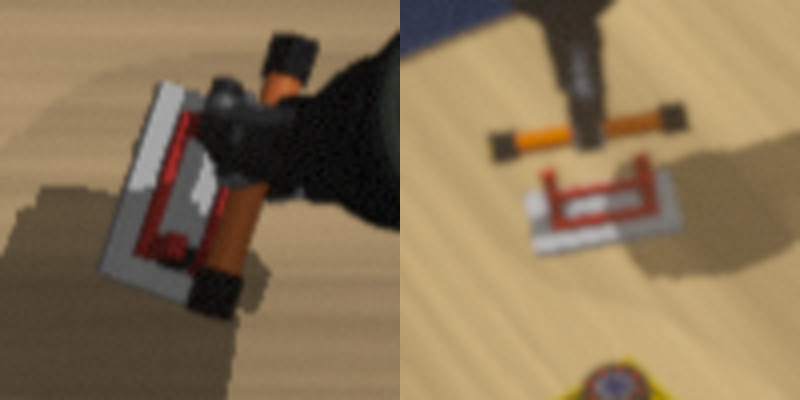

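```bash
cat > pen.py <<'E'
import sys; from h import *
k,z=sys.argv[1],float(sys.argv[2]);o=readout.observe();print("tcp",np.round(o["position"],4))
for n,c0,pts in(("top",(.519,-.4255),[(552.5,219.5),(533.25,278.3)]),("scene",(.5206,-.4218),[(210.75,146.5),(253.5,139.25)])):
    im=cv2.imread(f"pics/{n}{k}.png");b=(500,205,575,300) if n=="top" else (195,130,270,165)
    P=np.array([ray(n,p,z) for p in pts]);d=P[1]-P[0];print(n,"ends len",np.round(np.linalg.norm(d)*1000,1),"ang",np.round(np.degrees(np.arctan2(d[1],d[0])),1))
    e=np.radians(-19.9);R=np.array([[np.cos(e),np.sin(e)],[-np.sin(e),np.cos(e)]])
    print("  ends in clip frame mm",np.round((P-np.array(c0))@R.T*1000,1).tolist())
    print("  tcp in clip frame",np.round(R@(o["position"][:2]-c0)*1000,1))
    for a,c,p in blobs(mask(im,(5,150,70),(16,255,255)),b)[:2]:
        q=(np.array([ray(n,x,z) for x in p])-np.array(c0))@R.T*1000;print("  orange",a,np.round(q.mean(0),1),"y",np.round(np.percentile(q[:,1],[3,97]),1),"x",q[:,0].min().round(),q[:,0].max().round())
for p in((538.4,237.3),(528.4,268.1)):print("lugmid clip frame",np.round(R@(ray("top",p,.042)-np.array((.519,-.4255)))*1000,1))
E
python3 pen.py 6 .085
```

```text
tcp [ 0.5226 -0.4215  0.079 ]
top ends len 120.9 ang 159.8
  ends in clip frame mm [[60.8, 3.8], [-60.1, 4.3]]
  tcp in clip frame [2. 5.]
  orange 186 [-26.2   4.6] y [-2.6 12.6] x -47.0 -3.0
  orange 58 [45.9  5.1] y [-2.8 11.9] x 38.0 53.0
scene ends len 121.1 ang 160.2
  ends in clip frame mm [[60.9, 1.0], [-60.2, 0.8]]
  tcp in clip frame [1.8 0.9]
  orange 67 [-30.8  -0.6] y [-9.6  8.3] x -51.0 -10.0
  orange 51 [34.5 -1.1] y [-11.4   8.4] x 14.0 54.0
lugmid clip frame [30.7  1.4]
lugmid clip frame [-35.6   1.4]
```

Emit:
drive_tool([
  {"dx": 0,"dy": -0.015,"dz": 0.08,"yaw": 0,"fingers": 1},
  {"dx": 0,"dy": -0.015,"dz": 0.12,"yaw": 0,"fingers": 1},
  {"dx": 0,"dy": 0,"dz": 0.07,"yaw": 0,"fingers": 1},
  {"dx": 0,"dy": 0,"dz": 0,"yaw": 0,"fingers": 1},
  {"dx": 0,"dy": 0,"dz": 0,"yaw": 0,"fingers": 1},
])

```text
clock: 34.8
position: [0.5211, -0.424, 0.0506]
tool_rot: [3.141, -0.0, 2.797]
force: [0.4, -0.1, -0.6]
grip_width: 0.0134
finger_force: 58.9
```

```bash
python3 look.py 7; python3 pen.py 7 .0585
```

```text
tcp [ 0.5213 -0.4241  0.0511]
top ends len 124.7 ang 159.8
  ends in clip frame mm [[69.8, -7.4], [-54.9, -6.8]]
  tcp in clip frame [1.7 2.1]
  orange 162 [-27.    1.4] y [-5.3  8.7] x -48.0 -3.0
  orange 58 [44.9  2.6] y [-5.5  9. ] x 34.0 53.0
scene ends len 124.4 ang 160.2
  ends in clip frame mm [[60.7, -29.2], [-63.7, -29.3]]
  tcp in clip frame [ 1.4 -2. ]
  orange 120 [-29.7  12.1] y [-10.5  56.6] x -52.0 -8.0
  orange 76 [34.2  7.3] y [-12.   45.9] x 14.0 53.0
lugmid clip frame [30.7  1.4]
lugmid clip frame [-35.6   1.4]
```

View pics/c7.png

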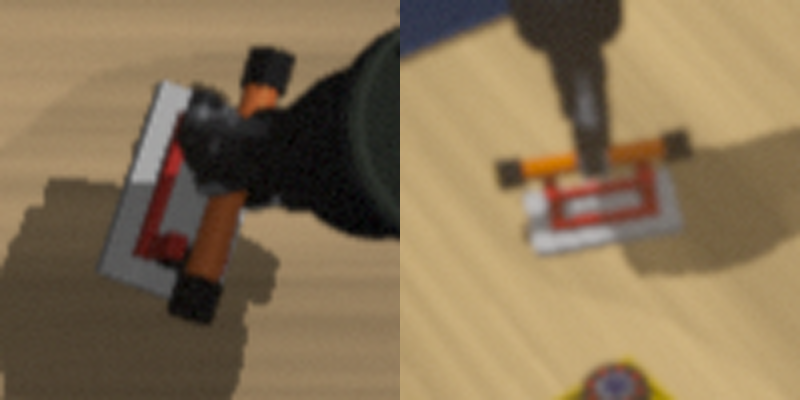

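Emit:
drive_tool([
  {"dx": 0,"dy": -0.01,"dz": 0.05,"yaw": 0,"fingers": 1},
  {"dx": 0,"dy": 0,"dz": 0.04,"yaw": 0,"fingers": 1},
  {"dx": 0,"dy": 0,"dz": 0.03,"yaw": 0,"fingers": 1},
  {"dx": 0,"dy": 0,"dz": 0.02,"yaw": 0,"fingers": 1},
  {"dx": 0,"dy": 0,"dz": 0.02,"yaw": 0,"fingers": 1},
  {"dx": 0,"dy": 0,"dz": 0,"yaw": 0,"fingers": 1},
])

```text
clock: 35.5
position: [0.5209, -0.4251, 0.0347]
tool_rot: [3.142, 0.0, 2.797]
force: [1.9, -0.7, -1.0]
grip_width: 0.0137
finger_force: 58.9
```

```bash
python3 go.py .5206,-.425,.0273
```

```text
t 35.5 p [ 0.5209 -0.4251  0.0347] rpy [1.8000e+02 2.0000e-02 1.6025e+02] F [ 1.9 -0.7 -1. ] w 0.0137 ff 58.9 q [ 0.99  0.92 -0.66  1.56  0.67  0.9   1.33]
.5206,-.425,.0273 d(0.1m) xyz [0.003 0.    0.074]
```

Emit:
drive_tool([
  {"dx": 0,"dy": 0,"dz": 0.02,"yaw": 0,"fingers": 1},
  {"dx": 0,"dy": 0,"dz": 0.02,"yaw": 0,"fingers": 1},
  {"dx": 0,"dy": 0,"dz": 0.02,"yaw": 0,"fingers": 1},
  {"dx": 0,"dy": 0,"dz": 0.014,"yaw": 0,"fingers": 1},
  {"dx": 0,"dy": 0,"dz": 0,"yaw": 0,"fingers": 1},
  {"dx": 0,"dy": 0,"dz": 0,"yaw": 0,"fingers": 1},
])

```text
clock: 36.1
position: [0.5206, -0.425, 0.0273]
tool_rot: [3.142, -0.0, 2.797]
force: [-0.4, 0.2, 0.4]
grip_width: 0.0136
finger_force: 59.0
```

```bash
python3 go.py .5206,-.425,.0273;python3 look.py 8
```

```text
t 36.1 p [ 0.5206 -0.425   0.0273] rpy [ 1.7999e+02 -2.0000e-02  1.6025e+02] F [-0.4  0.2  0.4] w 0.0136 ff 59.0 q [ 0.99  0.92 -0.65  1.56  0.67  0.89  1.32]
.5206,-.425,.0273 d(0.1m) xyz [-0.  0.  0.]
```

View pics/c8.png

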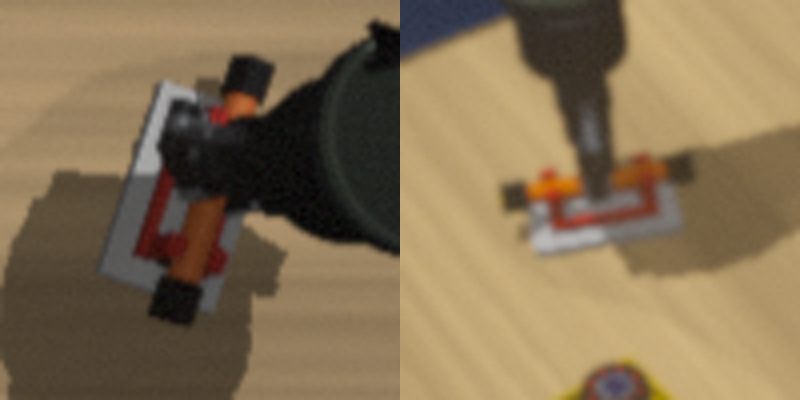

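Emit:
drive_tool([
  {"dx": 0,"dy": 0,"dz": 0.01,"yaw": 0,"fingers": 1},
  {"dx": 0,"dy": 0,"dz": 0.01,"yaw": 0,"fingers": 1},
  {"dx": 0,"dy": 0,"dz": 0,"yaw": 0,"fingers": 1},
])

```text
clock: 36.5
position: [0.5208, -0.4252, 0.0269]
tool_rot: [-3.141, 0.0, 2.797]
force: [-9.0, 5.7, 23.8]
grip_width: 0.0136
finger_force: 61.6
```

Emit:
drive_tool([
  {"dx": 0,"dy": 0,"dz": -0.014,"yaw": 0,"fingers": 1},
  {"dx": 0,"dy": 0,"dz": 0,"yaw": 0,"fingers": 0.5},
  {"dx": 0,"dy": 0,"dz": 0,"yaw": 0,"fingers": 0.5},
  {"dx": 0,"dy": 0,"dz": 0,"yaw": 0,"fingers": 0.5},
  {"dx": 0,"dy": 0,"dz": 0,"yaw": 0,"fingers": 0.5},
  {"dx": 0,"dy": 0,"dz": 0,"yaw": 0,"fingers": 0.5},
  {"dx": 0,"dy": 0,"dz": -0.1,"yaw": 0,"fingers": 0.5},
  {"dx": 0,"dy": 0,"dz": -0.2,"yaw": 0,"fingers": 0.5},
  {"dx": 0,"dy": 0,"dz": -0.3,"yaw": 0,"fingers": 0.5},
  {"dx": 0,"dy": 0,"dz": -0.3,"yaw": 0,"fingers": 0.5},
  {"dx": 0,"dy": 0,"dz": -0.3,"yaw": 0,"fingers": 0.5},
  {"dx": 0,"dy": 0.2,"dz": -0.3,"yaw": 0,"fingers": 0.5},
  {"dx": -0.2,"dy": 0,"dz": -0.2,"yaw": 0,"fingers": 0.5},
  {"dx": 0.3,"dy": -0.3,"dz": 0,"yaw": 0,"fingers": 0.5},
  {"dx": 0.3,"dy": -0.3,"dz": 0,"yaw": 0,"fingers": 0.5},
  {"dx": 0.3,"dy": -0.3,"dz": 0,"yaw": 0,"fingers": 0.5},
  {"dx": 0.3,"dy": -0.3,"dz": 0,"yaw": 0,"fingers": 0.5},
  {"dx": 0.3,"dy": -0.3,"dz": 0,"yaw": 0,"fingers": 0.5},
  {"dx": 0,"dy": 0,"dz": 0,"yaw": 0,"fingers": 0.5},
  {"dx": 0,"dy": 0,"dz": 0,"yaw": 0,"fingers": 0.5},
])

```text
clock: 38.5
position: [0.3538, -0.5042, 0.1985]
tool_rot: [-3.141, 0.001, 2.795]
force: [0.4, -0.2, 0.2]
grip_width: 0.0425
finger_force: 0.0
```

```bash
python3 go.py;python3 look.py 9; python3 - <<'E'
from h import *
e=np.radians(-19.9);R=np.array([[np.cos(e),np.sin(e)],[-np.sin(e),np.cos(e)]])
for n,b in(("top",(500,205,575,300)),("scene",(195,130,275,175))):
    im=cv2.imread(f"pics/{n}9.png")
    print(n,[(a,np.round(c,1)) for a,c,p in blobs(((im.max(2)<65)*255).astype(np.uint8),b)])
E
```

```text
t 38.5 p [ 0.3538 -0.5042  0.1985] rpy [-1.7994e+02  6.0000e-02  1.6014e+02] F [ 0.4 -0.2  0.2] w 0.0425 ff 0.0 q [ 1.37  0.65 -0.77  1.63  0.5   1.07  1.67]
top [(np.int32(119), array([523.1, 279.7])), (np.int32(100), array([541.3, 223.6])), (np.int32(32), array([529.7, 237.2])), (np.int32(26), array([519.4, 268. ]))]
scene []
```

View pics/c9.png

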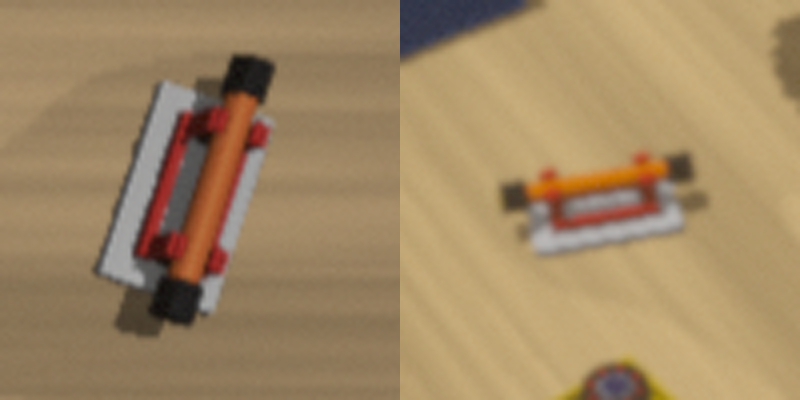

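View pics/scene9.png

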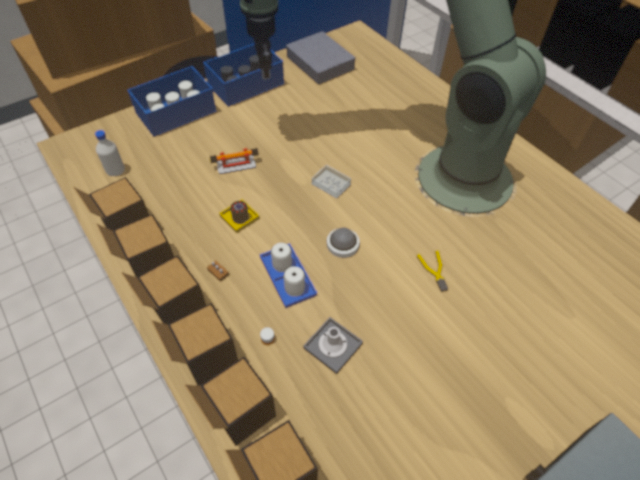

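```bash
python3 - <<'E'
from h import *
a=cross((541.3,223.6),(213.75,158.75));b=cross((523.1,279.7),(255,151.25));print(a,b)
ok=all(abs(v[0][2]-.034)<.007 for v in(a,b))
if ok:
    from workcell import workorder;print(workorder.job_done())
E
```

```text
(array([ 0.5767, -0.4436,  0.0366]), [0.0009, 0.0009]) (array([ 0.4628, -0.4026,  0.0373]), [0.0001, 0.0001])
the job is handed in; nothing more can be done
None
```

I handed the job in after about 38 s: both housings, the lens unit and the wall foot are in their trays, and the dome camera was not moved. The pen torch is seated in the jaws (pads met at 24 N, axis measured at about 37 mm against 34), and the gripper is open and clear.

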